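# Empty the salvage pot and brush the rework plate clean

### The job

Get the repair bench ready for the next phone. First the white charger, which is parked in the green sorting tray, goes onto the middle of its yellow pad; then tip the orange pot and the black pot out over the green tray, so that all the salvaged metal parts end up in it, and stand each empty pot upright in the middle of its own pad again (orange on red, black on white), taking parts out of a pot only by tipping it. Sweep every plastic scrap off the rework plate into the violet scrap tray at its side with the hand brush and nothing else, and stand the brush, bristles down, back in the middle of its grey pad; a piece that lands on the bench may be picked up and put in its tray, and the meter, the solder spool and the phone stay where they are.

Things in the scene. Friction and masses are not known exactly. Their poses are not given: they have to be found in the camera images.
- station: Fixed grey rework plate with an aluminium top, 130 x 130 mm, 50 mm above the bench. Origin: under its centre, at bench height. Black rails 12 mm high along the edges x = -66 and +66 mm (126 mm clear between); edges y = +65 and y = -65 mm open. Beyond y = -65 the violet scrap tray: inside 134 (x) by 76 mm (y, -65 to -141), floor 4 mm, walls 28 mm above the bench.
- tray: Fixed green sorting tray, open-topped, 140 x 140 mm outside, walls 4 mm thick and 28 mm high, floor 4 mm. Origin: centre of its underside.
- charger_pad: Yellow square printed on the mat, 85 x 85 mm, flat (1 mm): the charger's place. Origin: its centre.
- brush_pad: Grey rectangle printed on the mat, 120 (x) x 75 (y) mm, with a white border, flat (1 mm): the brush's place. Origin: its centre.
- pad_a: Red square with a white border printed on the mat, 85 x 85 mm, flat (1 mm): the orange pot's place. Origin: its centre.
- pad_b: White square with a black border printed on the mat, 85 x 85 mm, flat (1 mm): the black pot's place. Origin: its centre.
- pot_a: Orange square plastic pot, open at the top, 58 x 58 mm outside, 64 mm high, walls and floor 4 mm, about 140 g, with 1 to 3 salvaged parts inside. Origin: centre of its underside; z up through the mouth, x and y square to its flat sides.
- pot_b: Black square plastic pot, open at the top, 58 x 58 mm outside, 64 mm high, walls and floor 4 mm, about 140 g, with 1 to 3 salvaged parts inside. Origin: centre of its underside; z up through the mouth, x and y square to its flat sides.
- charger: White block-shaped desk charger, 56 (x) x 44 (y) x 62 (z) mm, about 180 g, standing in the green tray at first. Origin: centre of its underside.
- charger_mid (a point): The middle of the charger's block, 31 mm above its underside; axes as the charger's.
- brush: Hand brush standing on its bristles, about 160 g: stiff beige bristle block 80 (x) x 36 (y) x 24 mm high, above it a wooden head 86 x 42 mm (24 to 36 mm up), and in the middle a dark upright grip 24 x 24 mm, from 36 to 90 mm up. Origin: centre of the bristles' underside; z up along the grip.
- part0: Salvaged metal part, steel block 14 x 14 x 12 mm high, in the orange pot at first; not always there. Origin: centre of its underside.
- part1: Salvaged metal part, brass block 14 x 14 x 14 mm, in the orange pot at first; not always there. Origin: centre of its underside.
- part2: Salvaged metal part, copper cylinder 14 mm across, 15 mm high, in the orange pot at first; not always there. Origin: centre of its underside.
- part3: Salvaged metal part, steel block 14 x 14 x 12 mm high, in the black pot at first; not always there. Origin: centre of its underside.
- part4: Salvaged metal part, brass block 14 x 14 x 14 mm, in the black pot at first; not always there. Origin: centre of its underside.
- part5: Salvaged metal part, copper cylinder 14 mm across, 15 mm high, in the black pot at first; not always there. Origin: centre of its underside.
- scrap0: Black plastic scrap with a white stripe, 18 (x) x 13 (y) x 11 (z) mm, on the rework plate at first; not always there. Origin: centre of its underside.
- scrap1: Red plastic scrap with a white stripe, 18 (x) x 13 (y) x 11 (z) mm, on the rework plate at first; not always there. Origin: centre of its underside.
- scrap2: Black plastic scrap with a white stripe, 18 (x) x 13 (y) x 11 (z) mm, on the rework plate at first; not always there. Origin: centre of its underside.
- scrap3: Red plastic scrap with a white stripe, 18 (x) x 13 (y) x 11 (z) mm, on the rework plate at first; not always there. Origin: centre of its underside.
- meter: Orange and black multimeter lying flat, 75 x 140 x 32 mm; to be left alone. Origin: centre of its underside.
- spool: Solder spool with blue flanges, 56 mm across, 38 mm high; to be left alone. Origin: centre of its underside.
- phone: Black phone lying flat, 72 x 148 x 9 mm; to be left alone. Origin: centre of its underside.
Not all that is in view belongs to the job. Leave any turquoise look-alike of the brush alone.

How it is judged (in metres and radians):
On the way, in this order (a step that is already met when the one before it is completed fails the run):
1. the charger stands on its yellow pad, let go (horizontal distance between charger_mid and charger_pad below 0.03 m and height (world z) of charger_mid below 0.04 m and contact force between the fingers and charger below 0.2 N), for 0.2 s.
2. a pot is tipped out over the green tray (((angle between pot_a's own z axis and vertical above 1.4 rad and horizontal distance between pot_a and tray below 0.14 m and height (world z) of pot_a above 0.03 m) or (angle between pot_b's own z axis and vertical above 1.4 rad and horizontal distance between pot_b and tray below 0.14 m and height (world z) of pot_b above 0.03 m))), for 0.2 s.
At the end, for the whole second after the job is handed in: every part lies in the green tray and every scrap in the violet scrap tray; the charger is on its yellow pad (centre within 30 mm), each pot stands upright on its own pad (within 30 mm, 0.12 rad), the brush stands upright on its grey pad (within 35 mm, 0.12 rad), all let go and at rest (horizontal distance between charger_mid and charger_pad below 0.03 m and height (world z) of charger_mid below 0.04 m and horizontal distance between pot_a and pad_a below 0.03 m and angle between each of pot_a, pot_b, brush's own z axis and vertical below 0.12 rad and height (world z) of each of pot_a, pot_b, brush below 0.01 m and horizontal distance between pot_b and pad_b below 0.03 m and horizontal distance between brush and brush_pad below 0.035 m and x of part0 in the frame of tray between -0.068 and 0.068 m and y of part0 in the frame of tray between -0.068 and 0.068 m and z of part0 in the frame of tray between -0.002 and 0.04 m and x of part1 in the frame of tray between -0.068 and 0.068 m and y of part1 in the frame of tray between -0.068 and 0.068 m and z of part1 in the frame of tray between -0.002 and 0.04 m and x of part2 in the frame of tray between -0.068 and 0.068 m and y of part2 in the frame of tray between -0.068 and 0.068 m and z of part2 in the frame of tray between -0.002 and 0.04 m and x of part3 in the frame of tray between -0.068 and 0.068 m and y of part3 in the frame of tray between -0.068 and 0.068 m and z of part3 in the frame of tray between -0.002 and 0.04 m and x of part4 in the frame of tray between -0.068 and 0.068 m and y of part4 in the frame of tray between -0.068 and 0.068 m and z of part4 in the frame of tray between -0.002 and 0.04 m and x of part5 in the frame of tray between -0.068 and 0.068 m and y of part5 in the frame of tray between -0.068 and 0.068 m and z of part5 in the frame of tray between -0.002 and 0.04 m and x of scrap0 in the frame of station between -0.07 and 0.07 m and y of scrap0 in the frame of station between -0.145 and -0.06 m and z of scrap0 in the frame of station between -0.002 and 0.04 m and x of scrap1 in the frame of station between -0.07 and 0.07 m and y of scrap1 in the frame of station between -0.145 and -0.06 m and z of scrap1 in the frame of station between -0.002 and 0.04 m and x of scrap2 in the frame of station between -0.07 and 0.07 m and y of scrap2 in the frame of station between -0.145 and -0.06 m and z of scrap2 in the frame of station between -0.002 and 0.04 m and x of scrap3 in the frame of station between -0.07 and 0.07 m and y of scrap3 in the frame of station between -0.145 and -0.06 m and z of scrap3 in the frame of station between -0.002 and 0.04 m and linear speed of each of part0, part1, part2, part3, part4, part5, scrap0, scrap1, scrap2, scrap3, pot_a, pot_b, brush, charger below 0.03 m/s); the robot touches nothing.
It fails at once if a scrap on the plate is touched by something other than the brush ((contact force between any of the fingers, the arm, pot_a, pot_b, charger and scrap0 above 0.3 N and x of scrap0 in the frame of station between -0.063 and 0.063 m and y of scrap0 in the frame of station between -0.055 and 0.065 m and z of scrap0 in the frame of station between 0.04 and 0.064 m) or (contact force between any of the fingers, the arm, pot_a, pot_b, charger and scrap1 above 0.3 N and x of scrap1 in the frame of station between -0.063 and 0.063 m and y of scrap1 in the frame of station between -0.055 and 0.065 m and z of scrap1 in the frame of station between 0.04 and 0.064 m) or (contact force between any of the fingers, the arm, pot_a, pot_b, charger and scrap2 above 0.3 N and x of scrap2 in the frame of station between -0.063 and 0.063 m and y of scrap2 in the frame of station between -0.055 and 0.065 m and z of scrap2 in the frame of station between 0.04 and 0.064 m) or (contact force between any of the fingers, the arm, pot_a, pot_b, charger and scrap3 above 0.3 N and x of scrap3 in the frame of station between -0.063 and 0.063 m and y of scrap3 in the frame of station between -0.055 and 0.065 m and z of scrap3 in the frame of station between 0.04 and 0.064 m)).
It fails at once if a part is picked out of the pot ((contact force between the fingers and part0 above 0.3 N and x of part0 in the frame of pot_a between -0.025 and 0.025 m and y of part0 in the frame of pot_a between -0.025 and 0.025 m and z of part0 in the frame of pot_a between 0 and 0.045 m) or (contact force between the fingers and part1 above 0.3 N and x of part1 in the frame of pot_a between -0.025 and 0.025 m and y of part1 in the frame of pot_a between -0.025 and 0.025 m and z of part1 in the frame of pot_a between 0 and 0.045 m) or (contact force between the fingers and part2 above 0.3 N and x of part2 in the frame of pot_a between -0.025 and 0.025 m and y of part2 in the frame of pot_a between -0.025 and 0.025 m and z of part2 in the frame of pot_a between 0 and 0.045 m) or (contact force between the fingers and part3 above 0.3 N and x of part3 in the frame of pot_b between -0.025 and 0.025 m and y of part3 in the frame of pot_b between -0.025 and 0.025 m and z of part3 in the frame of pot_b between 0 and 0.045 m) or (contact force between the fingers and part4 above 0.3 N and x of part4 in the frame of pot_b between -0.025 and 0.025 m and y of part4 in the frame of pot_b between -0.025 and 0.025 m and z of part4 in the frame of pot_b between 0 and 0.045 m) or (contact force between the fingers and part5 above 0.3 N and x of part5 in the frame of pot_b between -0.025 and 0.025 m and y of part5 in the frame of pot_b between -0.025 and 0.025 m and z of part5 in the frame of pot_b between 0 and 0.045 m)).
It fails at once if a pot is tipped out over the tray with the charger still in it (((angle between pot_a's own z axis and vertical above 1.2 rad and horizontal distance between pot_a and tray below 0.14 m and height (world z) of pot_a above 0.03 m) or (angle between pot_b's own z axis and vertical above 1.2 rad and horizontal distance between pot_b and tray below 0.14 m and height (world z) of pot_b above 0.03 m)) and horizontal distance between charger_mid and tray below 0.07 m).
It fails at once if the meter, the spool or the phone is moved (distance of any of meter, spool, phone from where it was at the start of the episode above 0.03 m).
Of part0, part1, part2, part3, part4, part5 only 4 to 6 are there at a start; the rules pass over those that are not, and their reading is None.
Of scrap0, scrap1, scrap2, scrap3 only 2 to 4 are there at a start; the rules pass over those that are not, and their reading is None.
At some moment in a run one of charger, brush, pot_a, pot_b may be knocked a few centimetres aside while the robot is not near it.
It also fails if it takes over 200 s, if anything falls off the work surface, if the arm or the gripper's body presses on something with over 40 N, if the wrist force passes 120 N, or if a joint passes its speed limit or range.

### The arm

A 6-joint arm with a two-finger parallel gripper is mounted at the origin on the work surface. World frame = base frame: x ahead of the robot, y to its left, z up, the work surface at z = 0. Lengths are in mm, angles in rad, forces in N, time in s.
With the tool pointing down it reaches from about 350 to 725 mm from the base axis. Payload 6 kg.
Tool frame: the origin (TCP) lies on the centre line of the jaws, within the pads' length; the fingertips stand tips_ahead ahead of it and the grasp point (between the pads) is the TCP (tips_ahead is the distance from the TCP to the fingertips, in mm); z points along the fingers, y is the line along which they close (so a half turn about z gives the same grasp; the last joint's range is limited). The gripper opens to 85 mm and grips with 20 to 120 N. Pads are 22 mm wide; open, the fingers measure 114 mm over their backs; the gripper's body (76 mm by 85 mm) begins 54 mm behind the grasp point. The pads swing forward as they close: fully open they stand 13 mm farther back than shut.
Start: joints at [-0.817, 0.04, 0.085, 0, -1.615, -0.334], TCP at [244.554, -547.877, 250.261] pointing down, gripper open.
Joint ranges: [-2.56, 2.56], [-1.29, 2.01], [-1.08, 1.49], [-3.29, 1.98], [-2.81, -0.18], [-2.99, 2.99]. Speed limits (rad/s): [2.57, 2.57, 3.01, 3.14, 3.14, 3.14].

### API

Orientations are given as a rotation vector (axis times angle).
In Python, from plant import * gives the robot as it stands.
- The arm moves only by the shell command python3 -m crank 'ROWS' [FORCE]. ROWS is JSON, a list of rows, each an object with "turn": the turn, a rotation vector about the tool's x, y, z as a fraction of full scale, a list of three; "xyz": the shift along the tool's x, y, z as a fraction of full scale, a list of three; "hand": the opening, from 0 (shut) to 1 (fully open). In form: [{"turn": [rx, ry, rz], "xyz": [tx, ty, tz], "hand": hand}, ...]. A call has 1 to 12 rows; each row is the pose to reach, as a shift and turn from the pose commanded when the call began, along the tool's axes at that moment, turning the shorter way round; what a row does not reach only later rows make up. Full scale, the value 1, is 80 cm for a shift and 360 degrees for a turn. A row lasts 1/8 s, in which the tool goes at most 62.5 mm and 10.7 degrees, less where a joint would pass 70% of its speed; a pose out of reach is approached as far as the arm can. A call with a number of a shift or a turn outside -1 to 1 is refused whole. A call with a gripper value outside its range is refused whole. The fingers move at their own pace and stop on an object; FORCE is the grip in N (left out, the last holds). Time passes only in rows, so rows that repeat a pose let the fingers close. It gives the time, the measured TCP pose, the force, the opening and the grip force at its end, in the units of the state.
- read_state(): the state, without advancing time (a new reading comes with each control period).
- camera(name): name is "side" or "top" or "wrist"; returns a dict with "color" (420x560x3 uint8, red, green, blue), "K" (3x3 intrinsics, pixels), "k1" (the pictures are not rectified: a ray, as slopes to the right and down, at radius r is drawn at 1 + k1 r^2 times it, then the intrinsics apply), "T" (4x4, takes a point from camera to world coordinates); the wrist camera has in their place "hand_eye" (4x4, takes a point from camera to tool coordinates, whose origin is the TCP and whose axes are the flange's). Camera axes: x right, y down, z forward; pixel columns grow to the right and rows downward; lengths in mm; the calibration is good to about 2 mm. A picture is of the moment at which its call begins: read the wrist's pose just before it. There is no depth.
- hand_in(): hands the job in; it is judged then, once.
The state is a dict: "clock": time; "joint_pos": joint angles; "qd": joint speeds; "joint_torque": joint torques, N m; "position": TCP position; "orientation": TCP orientation; "wrist_force": force on the tool from outside, world axes, zero at the start; "moment": the same for the moment, N m; "finger_gap": opening from 0.0 (shut) to 1.0 (fully open); "gripper_force": force on a finger pad.
Only numpy, scipy, OpenCV 4.12 (cv2) and the standard library are available. Lean on these libraries where they do the work, as an engineer would, in place of code of your own. Each camera call takes 0.05 s, during which the arm holds its last target. There are 200 camera calls.

## Working session

There is one attempt and no reset: what is moved stays moved. The work goes in short steps, Python scripts to look and compute and a shell command to move; the robot and the scene stay as the last step left them, time stands still between calls to the robot, and variables do not carry over. Pictures are saved under pics/ and viewed, at most 18 in all, crops included, and the job is handed in when it is done.

```bash
ls; mkdir -p pics; python3 - <<'E'
from plant import *
import cv2,numpy as np
s=read_state();print({k:np.round(v,3).tolist() for k,v in s.items()})
for n in("top","side","wrist"):
    c=camera(n);cv2.imwrite(f"pics/{n}0.png",c["color"][...,::-1])
    print(n,{k:np.round(v,3).tolist() for k,v in c.items() if k!="color"})
E
```

```text
pics
{'clock': 0.0, 'joint_pos': [-0.817, 0.041, 0.084, -0.001, -1.616, -0.334], 'qd': [0.001, -0.0, -0.0, -0.002, -0.001, -0.001], 'joint_torque': [-0.0, -36.821, 34.74, 6.932, -0.005, -0.0], 'position': [244.511, -547.578, 249.248], 'orientation': [0.655, -3.072, -0.003], 'wrist_force': [0.556, -0.107, -0.191], 'moment': [0.002, -0.009, -0.005], 'gripper_force': 0.0, 'finger_gap': 1.002}
top {'K': [[506.192, 0.0, 274.041], [0.0, 506.192, 196.97], [0.0, 0.0, 1.0]], 'k1': -0.106, 'T': [[-0.009, -0.999, 0.05, 539.862], [-0.999, 0.01, 0.031, -33.729], [-0.032, -0.05, -0.998, 1216.895], [0.0, 0.0, 0.0, 1.0]]}
side {'K': [[475.168, 0.0, 279.344], [0.0, 475.168, 208.727], [0.0, 0.0, 1.0]], 'k1': 0.029, 'T': [[-0.857, -0.319, 0.404, 132.744], [-0.514, 0.51, -0.689, 806.53], [0.014, -0.799, -0.601, 803.224], [0.0, 0.0, 0.0, 1.0]]}
wrist {'K': [[315.241, 0.0, 285.399], [0.0, 315.241, 207.969], [0.0, 0.0, 1.0]], 'k1': -0.009, 'hand_eye': [[-0.001, -0.964, -0.267, 66.901], [1.0, -0.001, -0.001, -0.254], [0.0, -0.267, 0.964, -123.361], [0.0, 0.0, 0.0, 1.0]]}
```

View pics/top0.png

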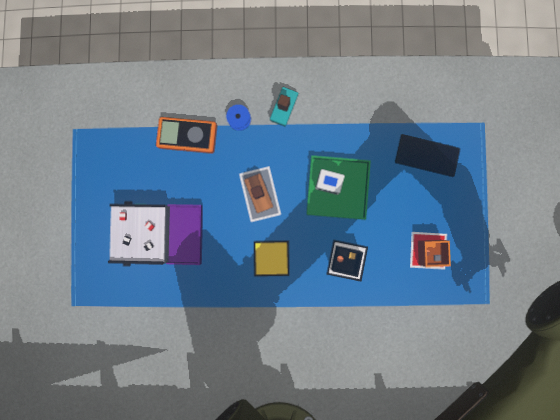

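View pics/side0.png

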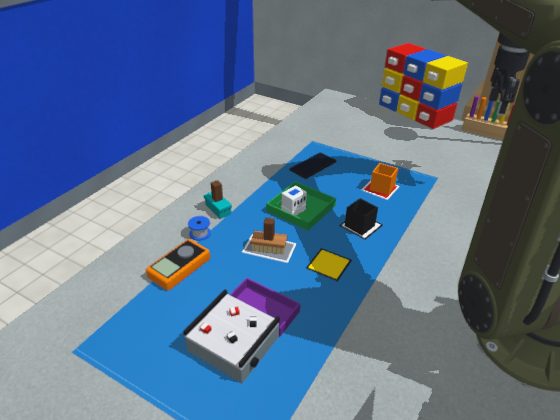

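The top view shows, left to right:
- rework plate (137,233) with 4 scraps, violet tray (185,233)
- meter (186,134), spool (238,117), turquoise look-alike brush (284,103)
- real brush (258,192) on the grey pad, yellow pad (271,258)
- white charger (330,181) in the green tray (337,187)
- black pot (347,260), orange pot (436,253), phone (428,155)

Possible confusions:
- Brush: (258,192) wooden, on the grey pad, against (284,103) turquoise. I choose the wooden one.
- Charger: the white block at (330,181), against the white pad of the black pot (347,260) and the white plate (137,233). I choose the block in the tray.
- Orange: the pot at (436,253) against the meter at (186,134).

```bash
cat > h.py <<'E'
from plant import *
import plant,cv2,numpy as np
from scipy.spatial.transform import Rotation as Rn
def shot(n,save=None):
    s=read_state(); c=camera(n); 
    if "T" in c: T=np.array(c["T"])
    else:
        W=np.eye(4);W[:3,:3]=Rn.from_rotvec(s["orientation"]).as_matrix();W[:3,3]=s["position"];T=W@np.array(c["hand_eye"])
    im=c["color"][...,::-1].copy()
    if save: cv2.imwrite(f"pics/{save}.png",im)
    return dict(im=im,hsv=cv2.cvtColor(im,cv2.COLOR_BGR2HSV),K=np.array(c["K"]),k1=c["k1"],T=T)
def onplane(c,px,z):
    u=cv2.undistortPoints(np.float64(px).reshape(-1,1,2),c["K"],np.array([c["k1"],0,0,0.]))[:,0]
    d=np.c_[u,np.ones(len(u))]@c["T"][:3,:3].T; o=c["T"][:3,3]
    return (o+d*((z-o[2])/d[:,2])[:,None])[:,:2]
def pix(c,P):
    P=np.float64(P).reshape(-1,3);Q=(P-c["T"][:3,3])@c["T"][:3,:3]
    return cv2.projectPoints(Q,np.zeros(3),np.zeros(3),c["K"],np.array([c["k1"],0,0,0.]))[0][:,0]
def blobs(c,lo,hi,z,near=None,rad=60,amin=30,mask=None):
    "min-area rectangles on plane z (world mm): centre, sizes, angle deg in (-45,45], area px, pixel centroid"
    m=cv2.inRange(c["hsv"],np.array(lo),np.array(hi)) if mask is None else mask
    m=cv2.morphologyEx(m,cv2.MORPH_CLOSE,np.ones((3,3)))
    out=[]
    for k in cv2.findContours(m,cv2.RETR_EXTERNAL,cv2.CHAIN_APPROX_NONE)[0]:
        if cv2.contourArea(k)<amin: continue
        w=onplane(c,k[:,0],z)
        (x,y),(a,b),t=cv2.minAreaRect(w.astype(np.float32))
        if near is not None and np.hypot(x-near[0],y-near[1])>rad: continue
        t=(t+45)%180-45
        if t>45: t-=90;a,b=b,a
        out.append((round(x,1),round(y,1),round(a,1),round(b,1),round(t,1),int(cv2.contourArea(k)),k[:,0].mean(0).round().tolist()))
    return out
def go(p,R=None,n=1):
    "print the move fractions from the measured pose to TCP p, rotation R (matrix)"
    s=read_state();R0=Rn.from_rotvec(s["orientation"]);d=R0.inv().apply(np.array(p)-s["position"])
    t=np.zeros(3) if R is None else (R0.inv()*Rn.from_matrix(R)).as_rotvec()
    print("xyz",np.round(d/800,4).tolist(),"turn",np.round(t/2/np.pi,4).tolist(),"rows>=",int(np.ceil(max(np.linalg.norm(d)/62.5,np.degrees(np.linalg.norm(t))/10.7))))
def down(yaw):
    "tool z down, closing line y at world angle yaw (deg)"
    y=np.array([np.cos(np.radians(yaw)),np.sin(np.radians(yaw)),0]);z=np.array([0,0,-1.]);return np.c_[np.cross(y,z),y,z]
E
python3 - <<'E'
from h import *
print([k for k in dir(plant) if k[0]!="_"])
c=shot("top")
H=[("yellow",(20,120,80),(32,255,255),1),("green",(45,80,30),(75,255,255),28),("violet",(130,80,40),(155,255,255),28),("orange/meter",(5,150,120),(16,255,255),64),("red",(0,150,80),(4,255,255),1),("red2",(172,120,80),(180,255,255),1),("white",(0,0,170),(180,50,255),60)]
for n,lo,hi,z in H:
    print(n);[print("  ",b) for b in blobs(c,lo,hi,z,amin=20) if b[5]<9000]
for n,(x,y,r) in dict(st=(155,233,60),mid=(262,200,75),pots=(385,230,85)).items(): pass
a=c["im"][140:285,225:475];cv2.imwrite("pics/crop1.png",cv2.resize(a,None,fx=3.2,fy=3.2,interpolation=cv2.INTER_CUBIC))
for p in [(109,205),(166,205),(166,263),(109,263),(201,205),(201,263)]: print(p,onplane(c,p,50 if p[0]<190 else 28))
E
```

```text
['Unreachable', 'camera', 'hand_in', 'read_state', 'tips_ahead']
yellow
   (455.1, 13.2, 75.0, 74.9, 1.8, 915, [271.0, 258.0])
green
   (621.8, -147.3, 137.4, 138.1, -5.5, 3301, [338.0, 187.0])
violet
   (514.4, 218.2, 140.3, 80.9, -2.1, 1806, [184.0, 234.0])
orange/meter
   (466.5, -367.2, 54.6, 55.4, -0.9, 571, [437.0, 253.0])
   (746.0, 206.5, 71.5, 134.1, -6.4, 1649, [186.0, 134.0])
red
red2
   (471.2, -364.9, 69.5, 75.3, -0.8, 228, [423.0, 245.0])
white
   (452.5, -161.9, 70.8, 70.8, -12.3, 59, [353.0, 267.0])
   (455.2, -327.4, 110.2, 56.0, 41.9, 41, [420.0, 258.0])
   (519.7, 322.5, 120.0, 128.5, -1.9, 2640, [137.0, 232.0])
   (633.8, -125.7, 42.9, 53.7, -16.6, 383, [330.0, 180.0])
   (605.8, 35.7, 113.9, 71.4, 13.3, 201, [261.0, 197.0])
   (999.0, -1.2, 172.9, 1381.6, -1.3, 8887, [272.0, 12.0])
(109, 205) [[583.75920518 392.72192097]]
(166, 205) [[582.52476982 255.53890394]]
(166, 263) [[447.54037056 255.73432042]]
(109, 263) [[447.35454737 392.39182208]]
(201, 205) [[582.54499225 176.84352569]]
(201, 263) [[445.69248343 177.36901274]]
```

View pics/crop1.png

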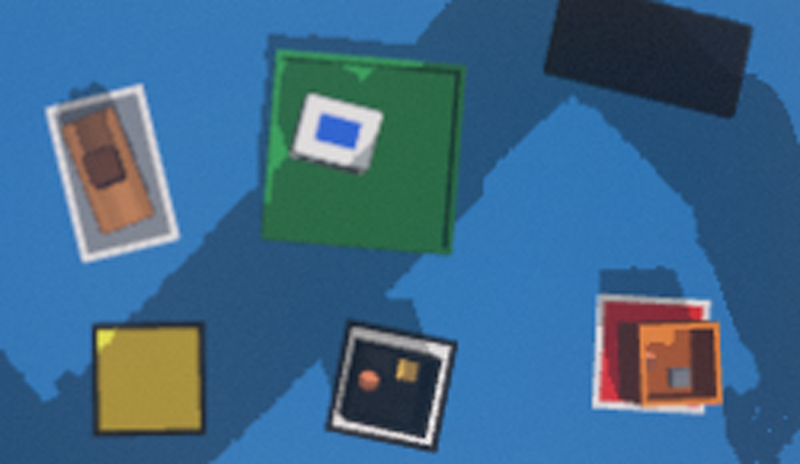

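The close crop confirms the choices: 
- wooden brush on the grey pad (100,165)
- white charger with a blue label in the green tray (338,130)
- black pot (392,385) holding copper and brass parts
- orange pot (680,363) with a steel part

The sizes fit: yellow pad about 75 mm plus its border, tray 138, pot 55.

```bash
python3 - <<'E'
from h import *
print("tips",tips_ahead() if callable(tips_ahead) else tips_ahead)
s=read_state();R=Rn.from_rotvec(s["orientation"]).as_matrix();print("tool y yaw",np.degrees(np.arctan2(R[1,1],R[0,1])))
c=shot("top")
for b in blobs(c,(0,0,140),(180,60,255),66,near=(634,-126),rad=40): print(b)
for b in blobs(c,(105,120,80),(120,255,255),66,near=(634,-126),rad=25): print("label",b)
for yaw in(-16.6,163.4): go((632,-126,180),down(yaw))
E
```

```text
tips 19.0
tool y yaw 114.05318861920382
(633.3, -126.0, 44.4, 56.3, -14.7, 429, [330.0, 180.0])
xyz [-0.6572, 0.2839, 0.0874] turn [0.0001, -0.0002, 0.3629] rows>= 13
xyz [-0.6572, 0.2839, 0.0874] turn [0.0001, 0.0, -0.1371] rows>= 10
```

```bash
python3 -m crank '[{"turn":[0,0,-0.137],"xyz":[-0.657,0.284,0.087],"hand":1},{"turn":[0,0,-0.137],"xyz":[-0.657,0.284,0.087],"hand":1},{"turn":[0,0,-0.137],"xyz":[-0.657,0.284,0.087],"hand":1},{"turn":[0,0,-0.137],"xyz":[-0.657,0.284,0.087],"hand":1},{"turn":[0,0,-0.137],"xyz":[-0.657,0.284,0.087],"hand":1},{"turn":[0,0,-0.137],"xyz":[-0.657,0.284,0.087],"hand":1},{"turn":[0,0,-0.137],"xyz":[-0.657,0.284,0.087],"hand":1},{"turn":[0,0,-0.137],"xyz":[-0.657,0.284,0.087],"hand":1},{"turn":[0,0,-0.137],"xyz":[-0.657,0.284,0.087],"hand":1},{"turn":[0,0,-0.137],"xyz":[-0.657,0.284,0.087],"hand":1},{"turn":[0,0,-0.137],"xyz":[-0.657,0.284,0.087],"hand":1},{"turn":[0,0,-0.137],"xyz":[-0.657,0.284,0.087],"hand":1}]' 40
python3 - <<'E'
from h import *
s=read_state();print(s["position"],s["joint_pos"])
c=shot("wrist","w1")
print(blobs(c,(0,0,120),(180,60,255),66,near=(633,-126),rad=40))
go((633,-126,50),down(164.5))
E
```

```text
clock: 1.75
position: [631.4, -127.3, 181.3]
orientation: [-1.875, 2.52, -0.001]
wrist_force: [-0.2, 0.6, -0.0]
finger_gap: 0.997
gripper_force: 0.0
[ 631.40108407 -127.34286602  181.28769394] [ 1.11145903e-01  1.58824890e-01  8.67034104e-02  2.76406479e-04
 -1.49817838e+00 -4.02504404e-01]
[(634.5, -128.8, 43.9, 63.3, -15.8, 4083, [282.0, 208.0])]
xyz [-0.0023, -0.0013, 0.1644] turn [-0.0001, 0.0, -0.0034] rows>= 3
```

View pics/w1.png

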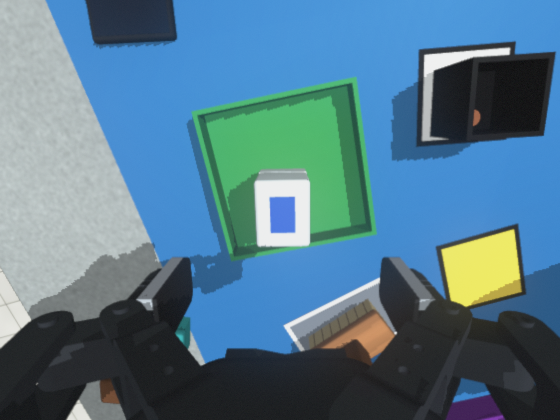

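The wrist view shows the charger at (282,208) square between the fingers and clear of the tray walls. Now I descend and grip.

```bash
python3 -m crank '[{"turn":[0,0,-0.003],"xyz":[-0.002,-0.001,0.08],"hand":1},{"turn":[0,0,-0.003],"xyz":[-0.002,-0.001,0.14],"hand":1},{"turn":[0,0,-0.003],"xyz":[-0.002,-0.001,0.163],"hand":1},{"turn":[0,0,-0.003],"xyz":[-0.002,-0.001,0.163],"hand":1},{"turn":[0,0,-0.003],"xyz":[-0.002,-0.001,0.163],"hand":0},{"turn":[0,0,-0.003],"xyz":[-0.002,-0.001,0.163],"hand":0},{"turn":[0,0,-0.003],"xyz":[-0.002,-0.001,0.163],"hand":0},{"turn":[0,0,-0.003],"xyz":[-0.002,-0.001,0.163],"hand":0},{"turn":[0,0,-0.003],"xyz":[-0.002,-0.001,0.163],"hand":0},{"turn":[0,0,-0.003],"xyz":[-0.002,-0.001,0.1],"hand":0},{"turn":[0,0,-0.003],"xyz":[-0.002,-0.001,0.06],"hand":0},{"turn":[0,0,-0.003],"xyz":[-0.002,-0.001,0.06],"hand":0}]' 40
python3 - <<'E'
from h import *
s=read_state();print(s["position"])
go((455,13,s["position"][2]),down(182));go((455,13,s["position"][2]),down(152))
E
```

```text
clock: 3.3
position: [634.5, -124.8, 136.0]
orientation: [-1.898, 2.498, -0.005]
wrist_force: [0.9, -0.9, -3.4]
finger_gap: 0.511
gripper_force: 42.2
[ 634.49528939 -124.83992061  135.99938221]
xyz [-0.1059, 0.2623, -0.0012] turn [-0.0008, 0.0001, -0.0487] rows>= 4
xyz [-0.1059, 0.2623, -0.0012] turn [-0.0008, 0.0003, 0.0346] rows>= 4
```

```bash
python3 -m crank '[{"turn":[0,0,-0.048],"xyz":[-0.05,0.13,0],"hand":0},{"turn":[0,0,-0.048],"xyz":[-0.106,0.262,0],"hand":0},{"turn":[0,0,-0.048],"xyz":[-0.106,0.262,0],"hand":0},{"turn":[0,0,-0.048],"xyz":[-0.106,0.262,0],"hand":0},{"turn":[0,0,-0.048],"xyz":[-0.106,0.262,0],"hand":0},{"turn":[0,0,-0.048],"xyz":[-0.106,0.262,0.06],"hand":0},{"turn":[0,0,-0.048],"xyz":[-0.106,0.262,0.09],"hand":0},{"turn":[0,0,-0.048],"xyz":[-0.106,0.262,0.102],"hand":0},{"turn":[0,0,-0.048],"xyz":[-0.106,0.262,0.108],"hand":0},{"turn":[0,0,-0.048],"xyz":[-0.106,0.262,0.108],"hand":0}]'

```

```text
clock: 4.55
position: [454.4, 12.3, 48.4]
orientation: [2.254, -2.187, 0.002]
wrist_force: [-6.1, -1.5, 8.4]
finger_gap: 0.509
gripper_force: 44.0
```

Firm contact with the pad, so I release and rise, then look at the black pot.

```bash
python3 -m crank '[{"turn":[0,0,0],"xyz":[0,0,0],"hand":1},{"turn":[0,0,0],"xyz":[0,0,0],"hand":1},{"turn":[0,0,0],"xyz":[0,0,0],"hand":1},{"turn":[0,0,0],"xyz":[0,0,0],"hand":1},{"turn":[0,0,0],"xyz":[0,0,-0.08],"hand":1},{"turn":[0,0,0],"xyz":[0,0,-0.16],"hand":1},{"turn":[0,0,0],"xyz":[0,0,-0.24],"hand":1},{"turn":[0,0,0],"xyz":[0,0.06,-0.26],"hand":1},{"turn":[0,0,0],"xyz":[0.08,0.06,-0.26],"hand":1},{"turn":[0,0,0],"xyz":[0.15,0.06,-0.26],"hand":1},{"turn":[0,0,0],"xyz":[0.15,0.06,-0.26],"hand":1},{"turn":[0,0,0],"xyz":[0.15,0.06,-0.26],"hand":1}]'
python3 - <<'E'
from h import *
c=shot("wrist","w2");print(read_state()["position"])
m=cv2.inRange(c["hsv"],np.array((0,0,0)),np.array((180,255,45)));cv2.imwrite("pics/m2.png",m)
for z in(1,64):print([b for b in blobs(c,None,None,z,mask=m,amin=300)])
t=shot("top","t2")
print(blobs(t,(0,0,140),(180,60,255),62,near=(455,13),rad=60))
E
```

```text
clock: 6.05
position: [409.5, -108.5, 254.1]
orientation: [2.254, -2.189, -0.001]
wrist_force: [0.1, 0.6, -0.2]
finger_gap: 1.0
gripper_force: 0.0
[ 409.65444918 -107.96830026  254.16756852]
[(162.1, 210.6, 28.4, 102.7, -12.5, 692, [444.0, 395.0]), (412.4, 138.3, 863.2, 256.5, 1.6, 43160, [298.0, 360.0])]
[(204.0, 145.9, 23.6, 85.5, -12.5, 692, [444.0, 395.0]), (412.4, 85.7, 718.7, 213.6, 1.6, 43160, [298.0, 360.0])]
[(453.4, 11.9, 43.2, 56.9, -0.3, 433, [271.0, 260.0])]
```

View pics/w2.png

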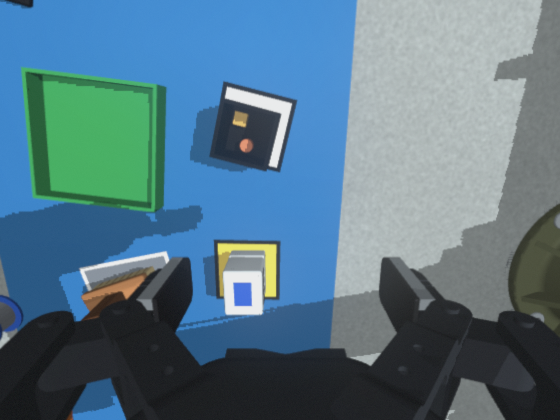

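The wrist picture shows the charger on its pad (243,285), the tray empty (100,140), and the black pot at about (245,137) on its white pad, with copper and brass parts inside. I'll measure its rim from the dark and white edges.

```bash
python3 - <<'E'
from h import *
c=shot("wrist")
for n,p in dict(pad=[(227,83),(296,100),(282,171)]).items(): print(n,onplane(c,p,1).round(1).tolist())
a=c["im"][70:185,195:310];cv2.imwrite("pics/crop2.png",cv2.resize(a,None,fx=5,fy=5,interpolation=cv2.INTER_CUBIC))
w=cv2.inRange(c["hsv"],np.array((0,0,120)),np.array((180,60,255)))[70:185,195:310]
k=max(cv2.findContours(w,cv2.RETR_EXTERNAL,cv2.CHAIN_APPROX_SIMPLE)[0],key=cv2.contourArea)
print((cv2.approxPolyDP(k,3,True)[:,0]+[195,70]).tolist())
E
```

```text
pad [[479.1, -213.9], [401.3, -198.1], [414.9, -116.8]]
[[228, 85], [226, 97], [281, 113], [269, 165], [276, 166], [292, 103]]
```

View pics/crop2.png

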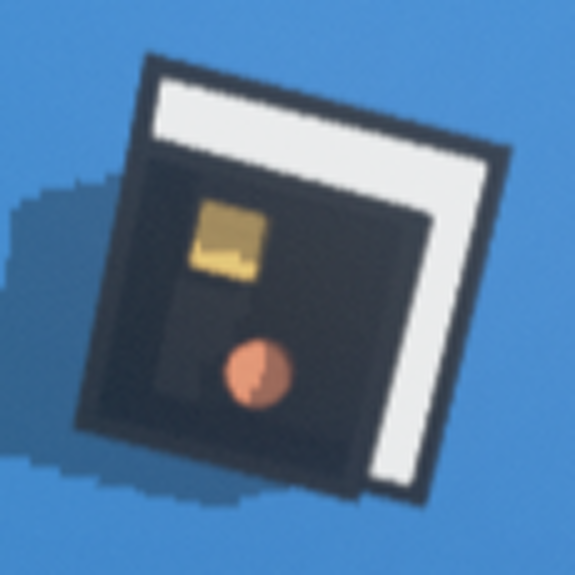

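The crop shows the pot's rim corners at about (225,99), (281,113), (267,170) and (211,156).

```bash
cat >> h.py <<'E'
def tilt(head,p,up=True):
    "tool heading deg, pitch p deg below horizontal; x axis up (y to the right) or down"
    h,p=np.radians([head,p]);z=np.array([np.cos(p)*np.cos(h),np.cos(p)*np.sin(h),-np.sin(p)]);y=np.array([np.sin(h),-np.cos(h),0])*(1 if up else -1)
    return np.c_[np.cross(y,z),y,z]
def rim(c,px,z):
    w=onplane(c,px,z);e=np.diff(np.r_[w,w[:1]],axis=0);a=np.degrees(np.arctan2(e[:,1],e[:,0]));a=(a+45)%90-45
    print("centre",w.mean(0).round(1),"sides",np.hypot(*e.T).round(1),"yaw",a.round(1));return w.mean(0),np.median(a)
E
python3 - <<'E'
from h import *
c=shot("wrist")
rim(c,[(225.4,99),(281,113),(267,170),(211,156)],64)
m,a=rim(c,[(226,82),(297,100),(280,172),(210.6,156)],1)
t=shot("top");w=cv2.inRange(t["hsv"],np.array((0,0,0)),np.array((180,255,70)));print(blobs(t,None,None,1,mask=w,near=(450,-160)))
g=np.array([450,-163,42.]);R=tilt(-12,35);go(g-R[:,2]*110+[0,0,20],R)
E
```

```text
centre [ 450.4 -160.3] sides [53.9 56.4 56.8 56. ] yaw [-11.8 -12.8 -12.4 -15.8]
centre [ 449.5 -165. ] sides [81.8 84.4 84.4 85.1] yaw [-11.8 -11.7 -11.3 -13.4]
[]
xyz [0.044, 0.0613, 0.1615] turn [0.101, 0.129, -0.1941] rows>= 9
```

```bash
python3 -m crank '[{"turn":[0.101,0.129,-0.194],"xyz":[0.044,0.061,0.06],"hand":1},{"turn":[0.101,0.129,-0.194],"xyz":[0.044,0.061,0.06],"hand":1},{"turn":[0.101,0.129,-0.194],"xyz":[0.044,0.061,0.06],"hand":1},{"turn":[0.101,0.129,-0.194],"xyz":[0.044,0.061,0.06],"hand":1},{"turn":[0.101,0.129,-0.194],"xyz":[0.044,0.061,0.06],"hand":1},{"turn":[0.101,0.129,-0.194],"xyz":[0.044,0.061,0.1],"hand":1},{"turn":[0.101,0.129,-0.194],"xyz":[0.044,0.061,0.161],"hand":1},{"turn":[0.101,0.129,-0.194],"xyz":[0.044,0.061,0.161],"hand":1},{"turn":[0.101,0.129,-0.194],"xyz":[0.044,0.061,0.161],"hand":1},{"turn":[0.101,0.129,-0.194],"xyz":[0.044,0.061,0.161],"hand":1},{"turn":[0.101,0.129,-0.194],"xyz":[0.044,0.061,0.161],"hand":1},{"turn":[0.101,0.129,-0.194],"xyz":[0.044,0.061,0.161],"hand":1}]' 60
python3 - <<'E'
from h import *
s=read_state();print(s["joint_pos"].round(2));R=Rn.from_rotvec(s["orientation"]).as_matrix();print(R.round(2).tolist())
t=shot("top");print("pad",onplane(t,(347.2,260.3),1))
g=np.array([450.5,-160.5,42.]);R=tilt(-12.5,35);print(g-R[:,2]*110+[0,0,20])
go(g,R)
E
```

```text
clock: 7.8
position: [386.1, -251.8, 178.9]
orientation: [2.764, -0.248, 1.391]
wrist_force: [0.3, 0.2, 0.4]
finger_gap: 0.998
gripper_force: 0.0
[-0.15 -1.29 -1.08 -0.02 -0.85  1.55]
[[0.59, -0.16, 0.79], [-0.13, -0.99, -0.1], [0.8, -0.04, -0.6]]
pad [[ 447.79230398 -169.01607297]]
[ 362.52916429 -140.99733526  125.093408  ]
xyz [-0.1036, -0.1187, 0.1542] turn [-0.0112, 0.0051, 0.0006] rows>= 3
```

```bash
cat > ik.py <<'E'
import numpy as np
L1,L2,LT,Z0,X0,D=395,550,320,147,2,197
lo=np.array([-2.56,-1.29,-1.08,-3.29,-2.81,-2.99]);hi=np.array([2.56,2.01,1.49,1.98,-.18,2.99])
def fk(q):
    j1,j2,j3,j4,j5,j6=q;e=j3-j2
    x=np.array([np.cos(j1),np.sin(j1),0]);y=np.array([-np.sin(j1),np.cos(j1),0]);z=np.array([0,0,1.])
    f=np.cos(e)*x+np.sin(e)*z;u=-np.sin(e)*x+np.cos(e)*z
    return x,y,z,f,u
def ik(p,R):
    "joint candidates (j1..j5, and side angle) in range for TCP p, rotation R; j6 as rel angle"
    W=p-LT*R[:,2];out=[]
    rw=np.hypot(W[0],W[1])
    if rw<D: return out
    j1=np.arctan2(W[1],W[0])+np.arcsin(D/rw);xx=np.sqrt(rw**2-D**2)-X0;zz=W[2]-Z0;d=np.hypot(xx,zz)
    if not 274<d<940: return out
    A=np.arctan2(zz,xx)+np.arccos((L1**2+d*d-L2**2)/(2*L1*d));j2=np.pi/2-A
    e=np.arctan2(zz-L1*np.sin(A),xx-L1*np.cos(A));j3=e+j2
    x,y,z,f,u=fk([j1,j2,j3,0,0,0]);t=R[:,2]
    j5=-np.arccos(np.clip(t@f,-1,1)); 
    # t = cos(j5) f - |sin j5| * u rotated by roll about f
    th=np.arctan2(t@y,-(t@u))   # roll: 0 down, + to the left
    for j4 in (-th,-th-2*np.pi,-th+2*np.pi):   # sign of j4 assumed, see check
        # neutral tool y at j6=0: opposite of plane normal-rotated axis
        v=np.cross(f,t);v/=np.linalg.norm(v)     # hinge axis
        n=np.cross(v,t)                          # at tool down heading 0: v=f x t
        yv=R[:,1];ang=np.arctan2(yv@v,yv@n)
        q=[j1,j2,j3,j4,j5,ang];
        if all(lo[:5]<=np.array(q[:5]))and all(np.array(q[:5])<=hi[:5]): out.append(np.array(q))
    return out
E
python3 - <<'E'
from h import *; from ik import *
# check on known poses
for p,r,q in [((244.5,-547.6,249.2),(.655,-3.072,-.003),(-.817,.041,.084,0,-1.616,-.334)),((631.4,-127.3,181.3),(-1.875,2.52,-.001),(.111,.159,.087,0,-1.498,-.4025)),(read_state()["position"],read_state()["orientation"],read_state()["joint_pos"])]:
    for s in ik(np.array(p),Rn.from_rotvec(r).as_matrix()): print(s.round(2),np.round(q,2))
for name,P,yaw in(("black",(450.5,-160.5,44),-12.5),("orange",(468,-366,44),-1)):
  for k in range(4):
    for p in(40,45,50,55):
      for up in(1,0):
        for s in ik(np.array(P),tilt(yaw+90*k,p,up)): print(name,round(yaw+90*k),p,up,s.round(2))
for h in range(-180,180,20):
  for q in (0,10): 
    for s in ik(np.array([622,-147,150]),tilt(h,q,0)): print("tray",h,q,s.round(2))
E
```

```text
[-0.82  0.04  0.09 -0.   -1.62  0.33] [-0.82  0.04  0.08  0.   -1.62 -0.33]
[ 0.11  0.16  0.09  0.   -1.5   0.4 ] [ 0.11  0.16  0.09  0.   -1.5  -0.4 ]
black 78 40 1 [-0.43  0.15 -0.4  -0.87 -1.37  2.59]
black 78 40 0 [-0.43  0.15 -0.4  -0.87 -1.37 -0.56]
black 78 45 1 [-0.4   0.09 -0.42 -0.8  -1.33  2.65]
black 78 45 0 [-0.4   0.09 -0.42 -0.8  -1.33 -0.49]
black 78 50 1 [-0.36  0.04 -0.44 -0.72 -1.29  2.73]
black 78 50 0 [-0.36  0.04 -0.44 -0.72 -1.29 -0.42]
black 78 55 1 [-0.31 -0.01 -0.45 -0.64 -1.26  2.8 ]
black 78 55 0 [-0.31 -0.01 -0.45 -0.64 -1.26 -0.34]
black 168 40 1 [-0.02  0.52  0.07 -0.16 -1.98  1.76]
black 168 40 0 [-0.02  0.52  0.07 -0.16 -1.98 -1.38]
black 168 45 1 [-0.02  0.46  0.02 -0.15 -1.91  1.76]
black 168 45 0 [-0.02  0.46  0.02 -0.15 -1.91 -1.38]
black 168 50 1 [-0.01  0.39 -0.03 -0.14 -1.84  1.77]
black 168 50 0 [-0.01  0.39 -0.03 -0.14 -1.84 -1.38]
black 168 55 1 [-0.01  0.32 -0.09 -0.12 -1.77  1.77]
black 168 55 0 [-0.01  0.32 -0.09 -0.12 -1.77 -1.37]
black 258 40 1 [ 0.55  0.01 -0.55  0.59 -1.68  0.91]
black 258 40 0 [ 0.55  0.01 -0.55  0.59 -1.68 -2.23]
bl
[... 2713 characters left out ...]
 -0.92 -1.11]
tray 20 10 [-0.17 -0.2  -0.84 -2.22 -0.66 -0.87]
tray 40 0 [-0.36  0.21 -0.57 -1.94 -1.21 -0.84]
tray 40 10 [-0.35  0.1  -0.55 -1.76 -1.05 -0.66]
tray 60 0 [-0.42  0.45 -0.25 -1.64 -1.49 -0.7 ]
tray 60 10 [-0.42  0.36 -0.24 -1.49 -1.38 -0.58]
tray 80 0 [-0.41  0.67  0.08 -1.44 -1.77 -0.6 ]
tray 80 10 [-0.4   0.59  0.08 -1.3  -1.68 -0.55]
tray 100 0 [-0.36  0.88  0.41 -1.31 -2.04 -0.53]
tray 100 10 [-0.35  0.8   0.4  -1.18 -1.97 -0.53]
tray 120 0 [-0.27  1.08  0.73 -1.24 -2.31 -0.47]
tray 120 10 [-0.27  1.    0.72 -1.09 -2.25 -0.53]
tray 140 0 [-0.17  1.26  1.04 -1.21 -2.58 -0.41]
tray 140 10 [-0.17  1.18  1.02 -1.01 -2.52 -0.56]
tray 160 10 [-0.06  1.31  1.24 -0.85 -2.76 -0.71]
```

```bash
python3 - <<'E'
from h import *
go((450,-260,260),down(167.5))
g=np.array([450.5,-160.5,44.]);R=tilt(77.5,45,False);P=g-R[:,2]*110;print(P)
D=down(167.5);print("then from there: xyz",(D.T@(P-[450,-260,260])/800).round(4),"turn",(Rn.from_matrix(D.T@R).as_rotvec()/2/np.pi).round(4))
E
```

```text
xyz [0.1297, -0.0063, 0.0036] turn [-0.1236, -0.1079, 0.2359] rows>= 10
[ 433.66494894 -236.43800798  121.78174593]
then from there: xyz [-0.0243  0.0263  0.1728] turn [ 0.    -0.125  0.   ]
```

```bash
python3 -m crank '[{"turn":[-0.124,-0.108,0.236],"xyz":[0.13,-0.006,0.004],"hand":1},{"turn":[-0.124,-0.108,0.236],"xyz":[0.13,-0.006,0.004],"hand":1},{"turn":[-0.124,-0.108,0.236],"xyz":[0.13,-0.006,0.004],"hand":1},{"turn":[-0.124,-0.108,0.236],"xyz":[0.13,-0.006,0.004],"hand":1},{"turn":[-0.124,-0.108,0.236],"xyz":[0.13,-0.006,0.004],"hand":1},{"turn":[-0.124,-0.108,0.236],"xyz":[0.13,-0.006,0.004],"hand":1},{"turn":[-0.124,-0.108,0.236],"xyz":[0.13,-0.006,0.004],"hand":1},{"turn":[-0.124,-0.108,0.236],"xyz":[0.13,-0.006,0.004],"hand":1},{"turn":[-0.124,-0.108,0.236],"xyz":[0.13,-0.006,0.004],"hand":1},{"turn":[-0.124,-0.108,0.236],"xyz":[0.13,-0.006,0.004],"hand":1},{"turn":[-0.124,-0.108,0.236],"xyz":[0.13,-0.006,0.004],"hand":1},{"turn":[-0.124,-0.108,0.236],"xyz":[0.13,-0.006,0.004],"hand":1}]'
python3 - <<'E'
from h import *
print(read_state()["joint_pos"].round(2))
g=np.array([450.5,-160.5,44.]);R=tilt(77.5,45,False);go(g-R[:,2]*110,R)
E
```

```text
clock: 9.35
position: [450.9, -259.7, 260.4]
orientation: [1.967, -2.447, 0.001]
wrist_force: [-0.4, 0.0, 0.2]
finger_gap: 1.0
gripper_force: 0.0
[-0.13 -0.17 -0.1   0.   -1.64 -0.08]
xyz [-0.0241, 0.0271, 0.1732] turn [0.0003, -0.1254, 0.0002] rows>= 5
```

```bash
python3 -m crank '[{"turn":[0,-0.125,0],"xyz":[-0.024,0.027,0.03],"hand":1},{"turn":[0,-0.125,0],"xyz":[-0.024,0.027,0.06],"hand":1},{"turn":[0,-0.125,0],"xyz":[-0.024,0.027,0.1],"hand":1},{"turn":[0,-0.125,0],"xyz":[-0.024,0.027,0.14],"hand":1},{"turn":[0,-0.125,0],"xyz":[-0.024,0.027,0.173],"hand":1},{"turn":[0,-0.125,0],"xyz":[-0.024,0.027,0.173],"hand":1},{"turn":[0,-0.125,0],"xyz":[-0.024,0.027,0.173],"hand":1},{"turn":[0,-0.125,0],"xyz":[-0.024,0.027,0.173],"hand":1},{"turn":[0,-0.125,0],"xyz":[-0.024,0.027,0.173],"hand":1}]' 60
python3 - <<'E'
from h import *; from ik import ik
s=read_state();print(s["joint_pos"].round(2),[a.round(2) for a in ik(s["position"],Rn.from_rotvec(s["orientation"]).as_matrix())])
shot("side","s3");c=shot("wrist")
print("pot rim expected wrist px",pix(c,[(450.5,-160.5,64)]).round())
g=np.array([450.5,-160.5,44.]);go(g,tilt(77.5,45,False))
im=cv2.imread("pics/s3.png");cv2.imwrite("pics/x3.png",np.vstack([cv2.resize(im[100:310,200:480],(560,420)),])[:,:]);cv2.imwrite("pics/w3.png",c["im"])
cv2.imwrite("pics/v3.png",np.hstack([cv2.resize(im[100:310,200:480],(400,300)),cv2.resize(c["im"],(400,300))]))
E
```

```text
clock: 10.48
position: [434.0, -236.6, 123.6]
orientation: [-1.538, 1.915, 0.634]
wrist_force: [0.4, 0.1, -0.5]
finger_gap: 0.998
gripper_force: 0.0
[-0.63  0.13  0.01 -0.72 -1.77  0.38] [array([-0.53,  0.12, -0.24, -0.74, -1.53, -0.47])]
pot rim expected wrist px [[287. 234.]]
xyz [0.0006, 0.0002, 0.1387] turn [-0.0, -0.0003, -0.0001] rows>= 2
```

View pics/v3.png

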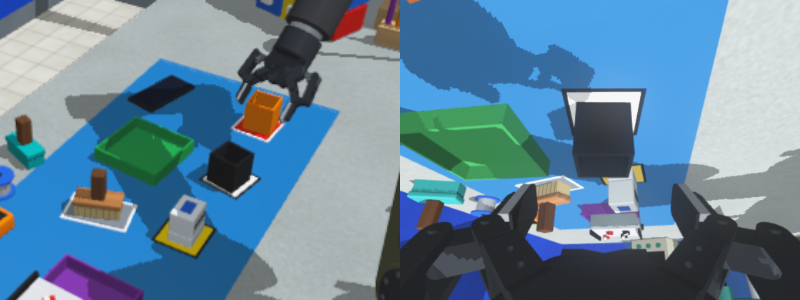

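The side crop shows the tilted gripper aimed at the black pot (235,165). In the wrist view the pot is centred between the fingers (603,140). I advance, grip and lift.

```bash
python3 -m crank '[{"turn":[0,0,0],"xyz":[0.001,0,0.05],"hand":1},{"turn":[0,0,0],"xyz":[0.001,0,0.1],"hand":1},{"turn":[0,0,0],"xyz":[0.001,0,0.138],"hand":1},{"turn":[0,0,0],"xyz":[0.001,0,0.138],"hand":1},{"turn":[0,0,0],"xyz":[0.001,0,0.138],"hand":0},{"turn":[0,0,0],"xyz":[0.001,0,0.138],"hand":0},{"turn":[0,0,0],"xyz":[0.001,0,0.138],"hand":0},{"turn":[0,0,0],"xyz":[0.001,0,0.138],"hand":0},{"turn":[0,0,0],"xyz":[-0.04,0,0.1],"hand":0},{"turn":[0,0,0],"xyz":[-0.1,0,0.04],"hand":0},{"turn":[0,0,0],"xyz":[-0.13,0,0.01],"hand":0},{"turn":[0,0,0],"xyz":[-0.13,0,0.01],"hand":0}]' 60
python3 - <<'E'
from h import *; 
s=read_state();print(s["joint_pos"].round(2))
# where was the grasp: pot underside below TCP 44; next: above tray, pitch 5 down, still x down
go((600,-150,190),tilt(77.5,8,False));go((600,-150,190),tilt(77.5,45,False))
E
```

```text
clock: 12.08
position: [451.7, -160.4, 193.5]
orientation: [-1.537, 1.915, 0.628]
wrist_force: [0.7, 0.5, -1.6]
finger_gap: 0.671
gripper_force: 64.3
[-0.51 -0.04 -0.02 -0.76 -1.78  0.2 ]
xyz [-0.034, -0.1781, 0.0411] turn [-0.0006, -0.1033, 0.0006] rows>= 4
xyz [-0.034, -0.1781, 0.0411] turn [-0.0007, -0.0005, 0.0003] rows>= 3
```

```bash
python3 - <<'E'
from h import *
go((605,-122,180),tilt(77.5,8,False))
E
```

```text
xyz [-0.0504, -0.1765, 0.075] turn [-0.0006, -0.1033, 0.0006] rows>= 4
```

```bash
python3 -m crank '[{"turn":[0,-0.02,0],"xyz":[-0.02,-0.06,0.02],"hand":0},{"turn":[0,-0.05,0],"xyz":[-0.04,-0.12,0.05],"hand":0},{"turn":[0,-0.08,0],"xyz":[-0.05,-0.176,0.075],"hand":0},{"turn":[0,-0.103,0],"xyz":[-0.05,-0.176,0.075],"hand":0},{"turn":[0,-0.103,0],"xyz":[-0.05,-0.176,0.075],"hand":0},{"turn":[0,-0.103,0],"xyz":[-0.05,-0.176,0.075],"hand":0},{"turn":[0,-0.103,0],"xyz":[-0.05,-0.176,0.075],"hand":0},{"turn":[0,-0.103,0],"xyz":[-0.05,-0.176,0.075],"hand":0}]'
python3 - <<'E'
from h import *
s=read_state();print(s["joint_pos"].round(2))
go((605,-122,125),tilt(77.5,8,False))
E
```

```text
clock: 13.08
position: [603.8, -120.8, 177.4]
orientation: [-1.138, 1.417, 0.985]
wrist_force: [-0.8, -0.4, -1.6]
finger_gap: 0.672
gripper_force: 64.8
[-0.62  0.47  0.29 -1.35 -1.94  0.25]
xyz [0.065, -0.0017, 0.0081] turn [-0.0001, -0.0003, 0.0002] rows>= 1
```

```bash
R='x'; python3 -m crank '[{"turn":[0,0,0],"xyz":[0.065,-0.002,0.008],"hand":0},{"turn":[0,0,0.03],"xyz":[0.065,-0.002,0.008],"hand":0},{"turn":[0,0,0.33],"xyz":[0.065,-0.002,0.008],"hand":0},{"turn":[0,0,0.33],"xyz":[0.065,-0.002,0.008],"hand":0},{"turn":[0,0,0.33],"xyz":[0.065,-0.002,0.008],"hand":0},{"turn":[0,0,0.33],"xyz":[0.065,-0.002,0.008],"hand":0},{"turn":[0,0,0.33],"xyz":[0.065,-0.002,0.008],"hand":0},{"turn":[0,0,0.33],"xyz":[0.065,-0.002,0.008],"hand":0},{"turn":[0,0,0.33],"xyz":[0.065,-0.002,0.008],"hand":0},{"turn":[0,0,0.33],"xyz":[0.065,-0.002,0.008],"hand":0},{"turn":[0,0,0.33],"xyz":[0.065,-0.002,0.008],"hand":0}]'
python3 - <<'E'
from h import *
s=read_state();print(s["joint_pos"].round(2))
go((605,-122,125),tilt(77.5,5,True))
E
```

```text
clock: 14.45
position: [605.1, -122.1, 124.1]
orientation: [-0.609, -2.247, -2.02]
wrist_force: [1.0, -0.0, -1.1]
finger_gap: 0.671
gripper_force: 65.0
[-0.62  0.54  0.28 -1.32 -1.91 -1.55]
xyz [0.0005, 0.0011, -0.0] turn [-0.0052, 0.0074, 0.2005] rows>= 7
```

```bash
python3 -m crank '[{"turn":[-0.005,0.007,0.2],"xyz":[0,0,0],"hand":0},{"turn":[-0.005,0.007,0.2],"xyz":[0,0,0],"hand":0},{"turn":[-0.005,0.007,0.2],"xyz":[0,0,0],"hand":0},{"turn":[-0.005,0.007,0.2],"xyz":[0,0,0],"hand":0},{"turn":[-0.005,0.007,0.2],"xyz":[0,0,0],"hand":0},{"turn":[-0.005,0.007,0.2],"xyz":[0,0,0],"hand":0},{"turn":[-0.005,0.007,0.2],"xyz":[0,0,0],"hand":0},{"turn":[-0.005,0.007,0.2],"xyz":[0,0,0],"hand":0},{"turn":[-0.005,0.007,0.2],"xyz":[0,0,0.02],"hand":0},{"turn":[-0.005,0.007,0.2],"xyz":[0,0,0],"hand":0},{"turn":[-0.005,0.007,0.2],"xyz":[0,0,0],"hand":0},{"turn":[-0.005,0.007,0.2],"xyz":[0,0,0],"hand":0}]'
python3 - <<'E'
from h import *
s=read_state();print(s["joint_pos"].round(2))
a=shot("side");t=shot("top")
cv2.imwrite("pics/v4.png",np.hstack([cv2.resize(a["im"][130:270,230:420],(400,300)),cv2.resize(t["im"][130:280,270:470],(400,300))]))
E
```

```text
clock: 15.95
position: [605.0, -122.2, 123.1]
orientation: [-1.437, -1.163, -1.324]
wrist_force: [0.7, -0.8, -1.3]
finger_gap: 0.671
gripper_force: 65.1
[-0.63  0.57  0.29 -1.36 -1.94 -2.79]
```

View pics/v4.png

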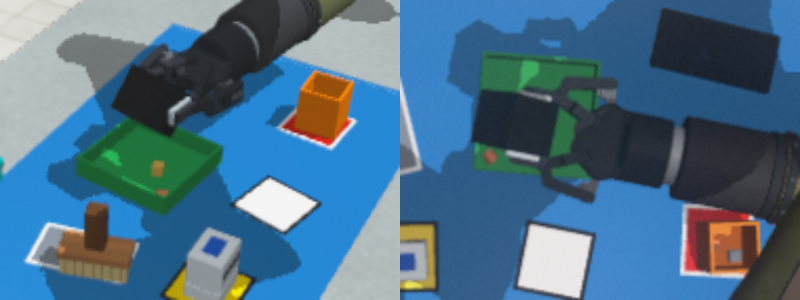

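The side view shows the brass (158,168) and copper (162,192) parts in the tray with the pot inverted above it. The white pad (556,260 in the right half) is free. I roll back and measure the pad.

```bash
python3 -m crank '[{"turn":[0,0,-0.3],"xyz":[0.05,0,0],"hand":0},{"turn":[0,0,-0.3],"xyz":[0.05,0,0],"hand":0},{"turn":[0,0,-0.3],"xyz":[0.05,0,0],"hand":0},{"turn":[0,0,-0.3],"xyz":[0.05,0,0],"hand":0},{"turn":[0,0,-0.3],"xyz":[0.05,0,0],"hand":0},{"turn":[0,0,-0.3],"xyz":[0.05,0,0],"hand":0},{"turn":[0,0,-0.3],"xyz":[0.05,0,0],"hand":0},{"turn":[0,0,-0.3],"xyz":[0.05,0,0],"hand":0},{"turn":[0,0,-0.3],"xyz":[0.05,0,0],"hand":0},{"turn":[0,0,-0.3],"xyz":[0.05,0,0],"hand":0},{"turn":[0,0,-0.3],"xyz":[0.05,0,0],"hand":0},{"turn":[0,0,-0.3],"xyz":[0.05,0,0],"hand":0}]'
python3 - <<'E'
from h import *
t=shot("top")
print(blobs(t,(0,0,110),(180,60,255),1,near=(450,-163),rad=50))
s=shot("side");print("side",blobs(s,(0,0,110),(180,60,255),1,near=(450,-163),rad=50))
go((510,-200,190),tilt(77.5,45,False))
E
```

```text
clock: 17.55
position: [605.4, -118.7, 162.9]
orientation: [-0.104, 2.083, 1.84]
wrist_force: [-0.6, 0.9, -1.0]
finger_gap: 0.669
gripper_force: 65.1
[(448.1, -168.3, 76.9, 76.5, -12.0, 974, [347.0, 260.0])]
side [(449.2, -168.6, 77.7, 79.5, -12.1, 491, [361.0, 225.0])]
xyz [0.0825, 0.0512, -0.1275] turn [0.0692, 0.0959, -0.1906] rows>= 8
```

```bash
python3 -m crank '[{"turn":[0.069,0.096,-0.191],"xyz":[0.082,0.051,-0.127],"hand":0},{"turn":[0.069,0.096,-0.191],"xyz":[0.082,0.051,-0.127],"hand":0},{"turn":[0.069,0.096,-0.191],"xyz":[0.082,0.051,-0.127],"hand":0},{"turn":[0.069,0.096,-0.191],"xyz":[0.082,0.051,-0.127],"hand":0},{"turn":[0.069,0.096,-0.191],"xyz":[0.082,0.051,-0.127],"hand":0},{"turn":[0.069,0.096,-0.191],"xyz":[0.082,0.051,-0.127],"hand":0},{"turn":[0.069,0.096,-0.191],"xyz":[0.082,0.051,-0.127],"hand":0},{"turn":[0.069,0.096,-0.191],"xyz":[0.082,0.051,-0.127],"hand":0},{"turn":[0.069,0.096,-0.191],"xyz":[0.082,0.051,-0.127],"hand":0},{"turn":[0.069,0.096,-0.191],"xyz":[0.082,0.051,-0.127],"hand":0},{"turn":[0.069,0.096,-0.191],"xyz":[0.082,0.051,-0.127],"hand":0}]'
python3 - <<'E'
from h import *
go((449,-168,110),tilt(77.5,45,False))
go((449,-168,46),tilt(77.5,45,False))
E
```

```text
clock: 19.02
position: [510.4, -200.0, 189.0]
orientation: [-1.537, 1.911, 0.636]
wrist_force: [-0.0, -0.1, -1.6]
finger_gap: 0.673
gripper_force: 65.1
xyz [0.0539, 0.0836, 0.0856] turn [-0.0, 0.0002, 0.0003] rows>= 2
xyz [0.1106, 0.0838, 0.1421] turn [-0.0, 0.0002, 0.0003] rows>= 3
```

```bash
python3 -m crank '[{"turn":[0,0,0],"xyz":[0.054,0.084,0.086],"hand":0},{"turn":[0,0,0],"xyz":[0.054,0.084,0.086],"hand":0},{"turn":[0,0,0],"xyz":[0.054,0.084,0.086],"hand":0},{"turn":[0,0,0],"xyz":[0.08,0.084,0.112],"hand":0},{"turn":[0,0,0],"xyz":[0.1,0.084,0.132],"hand":0},{"turn":[0,0,0],"xyz":[0.11,0.084,0.142],"hand":0},{"turn":[0,0,0],"xyz":[0.11,0.084,0.142],"hand":0},{"turn":[0,0,0],"xyz":[0.11,0.084,0.142],"hand":0}]'
```

```text
clock: 20.02
position: [449.6, -168.2, 47.7]
orientation: [-1.54, 1.91, 0.632]
wrist_force: [0.1, -0.2, -1.1]
finger_gap: 0.671
gripper_force: 65.2
```

```bash
python3 -m crank '[{"turn":[0,0,0],"xyz":[0.002,0,0.002],"hand":0},{"turn":[0,0,0],"xyz":[0.002,0,0.002],"hand":0},{"turn":[0,0,0],"xyz":[0.002,0,0.002],"hand":1},{"turn":[0,0,0],"xyz":[0.002,0,0.002],"hand":1},{"turn":[0,0,0],"xyz":[0.002,0,0.002],"hand":1},{"turn":[0,0,0],"xyz":[0.002,0,0.002],"hand":1},{"turn":[0,0,0],"xyz":[0,0,-0.05],"hand":1},{"turn":[0,0,0],"xyz":[0,0,-0.12],"hand":1},{"turn":[0,0,0],"xyz":[-0.05,0,-0.2],"hand":1},{"turn":[0,0,0],"xyz":[-0.08,0,-0.22],"hand":1},{"turn":[0,0,0],"xyz":[-0.08,0,-0.22],"hand":1},{"turn":[0,0,0],"xyz":[-0.08,0,-0.22],"hand":1}]'
python3 - <<'E'
from h import *
s=read_state();print(s["joint_pos"].round(2))
a=shot("side");t=shot("top");w=shot("wrist")
cv2.imwrite("pics/v5.png",np.hstack([cv2.resize(a["im"][130:270,260:450],(400,300)),cv2.resize(t["im"][160:310,300:500],(400,300))]))
for b in blobs(t,(5,150,120),(16,255,255),64,near=(466,-367)):print("orange",b)
d=cv2.inRange(t["hsv"],np.array((0,0,0)),np.array((180,255,60)));print(blobs(t,None,None,64,mask=d,near=(449,-168),rad=40))
E
```

```text
clock: 21.52
position: [431.5, -244.8, 216.2]
orientation: [-1.539, 1.91, 0.634]
wrist_force: [-1.2, 0.6, -0.5]
finger_gap: 1.003
gripper_force: 0.0
[-0.65  0.08  0.13 -0.75 -1.91  0.28]
orange (490.2, -370.1, 20.9, 59.6, -19.0, 75, [439.0, 244.0])
[(451.1, -165.1, 52.8, 58.8, -12.5, 126, [347.0, 264.0])]
```

View pics/v5.png

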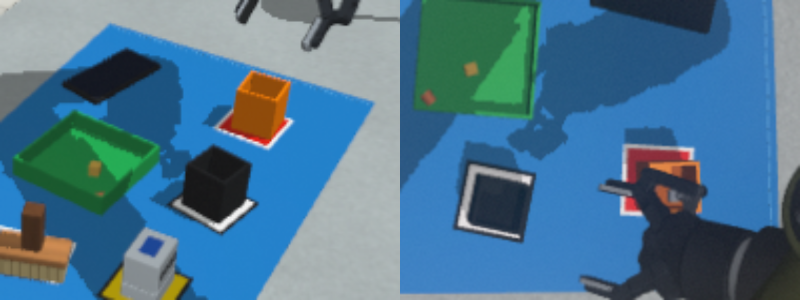

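The black pot stands upright and empty on its pad (498,200 in the right half), with both parts in the tray. Next is the orange pot.

```bash
python3 - <<'E'
from h import *
t=dict(shot("top"));px=np.array([(597,296),(710,302),(703,412),(592,407)])/3.2+[225,140]
rim(t,px,1)
go((467,-480,190),tilt(89,45,False))
E
```

```text
centre [ 468.3 -364.4] sides [85.8 82.6 84.1 83. ] yaw [-3.7 -4.7 -3.4 -3.5]
xyz [0.2188, -0.1063, -0.1741] turn [-0.0225, 0.0002, -0.0221] rows>= 4
```

```bash
python3 -m crank '[{"turn":[-0.022,0,-0.022],"xyz":[0.219,-0.106,-0.174],"hand":1},{"turn":[-0.022,0,-0.022],"xyz":[0.219,-0.106,-0.174],"hand":1},{"turn":[-0.022,0,-0.022],"xyz":[0.219,-0.106,-0.174],"hand":1},{"turn":[-0.022,0,-0.022],"xyz":[0.219,-0.106,-0.174],"hand":1},{"turn":[-0.022,0,-0.022],"xyz":[0.219,-0.106,-0.174],"hand":1},{"turn":[-0.022,0,-0.022],"xyz":[0.219,-0.106,-0.174],"hand":1},{"turn":[-0.022,0,-0.022],"xyz":[0.219,-0.106,-0.174],"hand":1},{"turn":[-0.022,0,-0.022],"xyz":[0.219,-0.106,-0.174],"hand":1}]'
python3 - <<'E'
from h import *
t=shot("top");w=shot("wrist","w6")
O=((3,120,60),(18,255,255))
print("top",blobs(t,*O,64,near=(467,-367)))
a=t["im"][225:275,405:460];b=w["im"]
cv2.imwrite("pics/v6.png",np.hstack([cv2.resize(a,(400,360),interpolation=cv2.INTER_CUBIC),cv2.resize(b,(400,360))]))
g=np.array([467,-367,46.]);R=tilt(89,45,False);go(g-R[:,2]*100,R);go(g,R)
E
```

```text
clock: 22.72
position: [467.1, -479.6, 193.9]
orientation: [-1.743, 1.772, 0.713]
wrist_force: [0.6, -0.8, -0.2]
finger_gap: 0.998
gripper_force: 0.0
top [(466.5, -366.0, 59.1, 57.7, -0.9, 589, [437.0, 253.0])]
xyz [0.0302, 0.0032, 0.1048] turn [-0.0009, -0.0004, 0.0004] rows>= 2
xyz [0.0299, 0.0039, 0.2298] turn [-0.0009, -0.0004, 0.0004] rows>= 3
```

View pics/v6.png

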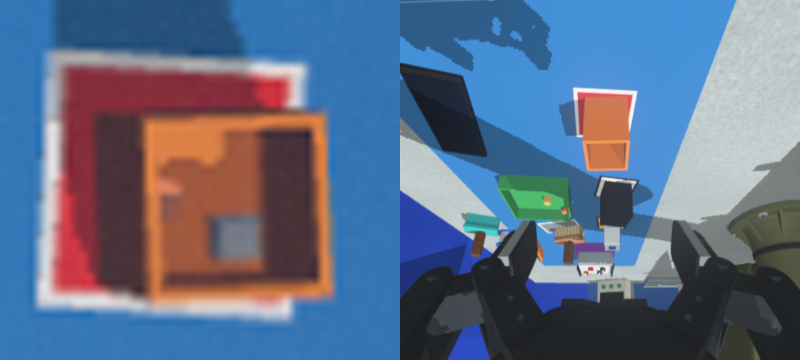

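The crop shows the orange rim corners at (147,118), (325,115), (332,297) and (150,303), with a steel part and a copper one inside. The wrist view shows the pot straight ahead (607,130).

```bash
python3 - <<'E'
from h import *
t=shot("top")
rim(t,np.array([(147,118),(325,115),(332,297),(150,303)])/[400/55,7.2]+[404.5,224.5],64)
rim(t,np.array([(52,55),(303,65),(290,318),(38,305)])/[400/55,7.2]+[404.5,224.5],1)
g=np.array([465,-369,46.]);R=tilt(89.5,45,False);go(g-R[:,2]*100,R);go(g,R)
E
```

```text
centre [ 465.5 -367.8] sides [56.5 57.5 57.7 58.3] yaw [ 0.2  1.2  1.  -0. ]
centre [ 469.3 -363.7] sides [83.8 84.4 84.  83.2] yaw [-3.  -4.  -3.8 -4.1]
xyz [0.0316, 0.0048, 0.1028] turn [-0.0018, -0.0003, -0.0007] rows>= 2
xyz [0.0314, 0.0062, 0.2278] turn [-0.0018, -0.0003, -0.0007] rows>= 3
```

```bash
python3 -m crank '[{"turn":[-0.002,0,-0.001],"xyz":[0.031,0.005,0.05],"hand":1},{"turn":[-0.002,0,-0.001],"xyz":[0.031,0.005,0.1],"hand":1},{"turn":[-0.002,0,-0.001],"xyz":[0.031,0.0055,0.15],"hand":1},{"turn":[-0.002,0,-0.001],"xyz":[0.031,0.0055,0.2],"hand":1},{"turn":[-0.002,0,-0.001],"xyz":[0.031,0.0055,0.228],"hand":1},{"turn":[-0.002,0,-0.001],"xyz":[0.031,0.0055,0.228],"hand":1},{"turn":[-0.002,0,-0.001],"xyz":[0.031,0.0055,0.228],"hand":0},{"turn":[-0.002,0,-0.001],"xyz":[0.031,0.0055,0.228],"hand":0},{"turn":[-0.002,0,-0.001],"xyz":[0.031,0.0055,0.228],"hand":0},{"turn":[-0.002,0,-0.001],"xyz":[0.031,0.0055,0.228],"hand":0}]' 60
python3 - <<'E'
from h import *
s=read_state()["position"];go(s+[0,0,140],tilt(89.5,45,False));go((605,-122,180),tilt(77.5,8,False))
E
```

```text
clock: 24.12
position: [465.7, -370.5, 46.4]
orientation: [-1.755, 1.767, 0.722]
wrist_force: [1.0, -3.3, 6.0]
finger_gap: 0.673
gripper_force: 64.2
xyz [-0.1233, -0.0003, -0.1242] turn [-0.0, -0.0006, 0.0003] rows>= 3
xyz [-0.3388, -0.172, 0.1015] turn [0.0304, -0.1029, 0.0155] rows>= 6
```

```bash
python3 -m crank '[{"turn":[0,0,0],"xyz":[-0.05,0,-0.05],"hand":0},{"turn":[0,0,0],"xyz":[-0.1,0,-0.1],"hand":0},{"turn":[0,0,0],"xyz":[-0.123,0,-0.124],"hand":0},{"turn":[0,0,0],"xyz":[-0.15,-0.03,-0.1],"hand":0},{"turn":[0.01,-0.03,0],"xyz":[-0.2,-0.06,-0.05],"hand":0},{"turn":[0.02,-0.06,0.01],"xyz":[-0.25,-0.1,0],"hand":0},{"turn":[0.03,-0.103,0.015],"xyz":[-0.339,-0.172,0.101],"hand":0},{"turn":[0.03,-0.103,0.015],"xyz":[-0.339,-0.172,0.101],"hand":0},{"turn":[0.03,-0.103,0.015],"xyz":[-0.339,-0.172,0.101],"hand":0},{"turn":[0.03,-0.103,0.015],"xyz":[-0.339,-0.172,0.101],"hand":0},{"turn":[0.03,-0.103,0.015],"xyz":[-0.339,-0.172,0.101],"hand":0},{"turn":[0.03,-0.103,0.015],"xyz":[-0.339,-0.172,0.101],"hand":0}]'
python3 - <<'E'
from h import *
s=read_state();print(s["joint_pos"].round(2));go((605,-122,125),tilt(77.5,8,False))
E
```

```text
clock: 25.62
position: [604.8, -121.8, 180.0]
orientation: [-1.139, 1.413, 0.991]
wrist_force: [-0.1, -0.0, -1.9]
finger_gap: 0.675
gripper_force: 64.5
[-0.62  0.47  0.3  -1.35 -1.94  0.25]
xyz [0.0681, -0.0003, 0.0092] turn [0.0005, 0.0003, 0.0001] rows>= 1
```

```bash
python3 -m crank '[{"turn":[0,0,0],"xyz":[0.068,0,0.009],"hand":0},{"turn":[0,0,0.03],"xyz":[0.068,0,0.009],"hand":0},{"turn":[0,0,0.33],"xyz":[0.068,0,0.009],"hand":0},{"turn":[0,0,0.33],"xyz":[0.068,0,0.009],"hand":0},{"turn":[0,0,0.33],"xyz":[0.068,0,0.009],"hand":0},{"turn":[0,0,0.33],"xyz":[0.068,0,0.009],"hand":0},{"turn":[0,0,0.33],"xyz":[0.068,0,0.009],"hand":0},{"turn":[0,0,0.33],"xyz":[0.068,0,0.009],"hand":0},{"turn":[0,0,0.33],"xyz":[0.068,0,0.009],"hand":0},{"turn":[0,0,0.33],"xyz":[0.068,0,0.009],"hand":0},{"turn":[0,0,0.33],"xyz":[0.068,0,0.009],"hand":0}]'
python3 -m crank '[{"turn":[-0.005,0.007,0.2],"xyz":[0,0,0],"hand":0},{"turn":[-0.005,0.007,0.2],"xyz":[0,0,0],"hand":0},{"turn":[-0.005,0.007,0.2],"xyz":[0,0,0],"hand":0},{"turn":[-0.005,0.007,0.2],"xyz":[0,0,0],"hand":0},{"turn":[-0.005,0.007,0.2],"xyz":[0,0,0],"hand":0},{"turn":[-0.005,0.007,0.2],"xyz":[0,0,0],"hand":0},{"turn":[-0.005,0.007,0.2],"xyz":[0,0,0],"hand":0},{"turn":[-0.005,0.007,0.2],"xyz":[0,0,0],"hand":0},{"turn":[-0.005,0.007,0.2],"xyz":[0,0,0.02],"hand":0},{"turn":[-0.005,0.007,0.2],"xyz":[0,0,0],"hand":0},{"turn":[-0.005,0.007,0.2],"xyz":[0,0,0],"hand":0},{"turn":[-0.005,0.007,0.2],"xyz":[0,0,0],"hand":0}]'
python3 -m crank '[{"turn":[0,0,-0.3],"xyz":[0.05,0,0],"hand":0},{"turn":[0,0,-0.3],"xyz":[0.05,0,0],"hand":0},{"turn":[0,0,-0.3],"xyz":[0.05,0,0],"hand":0},{"turn":[0,0,-0.3],"xyz":[0.05,0,0],"hand":0},{"turn":[0,0,-0.3],"xyz":[0.05,0,0],"hand":0},{"turn":[0,0,-0.3],"xyz":[0.05,0,0],"hand":0},{"turn":[0,0,-0.3],"xyz":[0.05,0,0],"hand":0},{"turn":[0,0,-0.3],"xyz":[0.05,0,0],"hand":0},{"turn":[0,0,-0.3],"xyz":[0.05,0,0],"hand":0},{"turn":[0,0,-0.3],"xyz":[0.05,0,0],"hand":0},{"turn":[0,0,-0.3],"xyz":[0.05,0,0],"hand":0},{"turn":[0,0,-0.3],"xyz":[0.05,0,0],"hand":0}]'
python3 - <<'E'
from h import *
go((510,-330,190),tilt(89.5,45,False))
E
```

```text
clock: 27.0
position: [604.7, -121.8, 124.8]
orientation: [-0.603, -2.243, -2.021]
wrist_force: [-0.2, 0.2, -2.1]
finger_gap: 0.668
gripper_force: 64.8
clock: 28.5
position: [604.8, -121.1, 124.5]
orientation: [-1.431, -1.165, -1.323]
wrist_force: [0.8, 0.2, -1.9]
finger_gap: 0.672
gripper_force: 64.8
clock: 30.0
position: [605.1, -117.6, 164.3]
orientation: [-0.111, 2.082, 1.845]
wrist_force: [-0.4, 0.3, -1.2]
finger_gap: 0.672
gripper_force: 64.7
xyz [0.0547, 0.026, -0.2863] turn [0.0437, 0.1157, -0.2038] rows>= 9
```

```bash
python3 -m crank '[{"turn":[0.044,0.116,-0.204],"xyz":[0.055,0.026,-0.286],"hand":0},{"turn":[0.044,0.116,-0.204],"xyz":[0.055,0.026,-0.286],"hand":0},{"turn":[0.044,0.116,-0.204],"xyz":[0.055,0.026,-0.286],"hand":0},{"turn":[0.044,0.116,-0.204],"xyz":[0.055,0.026,-0.286],"hand":0},{"turn":[0.044,0.116,-0.204],"xyz":[0.055,0.026,-0.286],"hand":0},{"turn":[0.044,0.116,-0.204],"xyz":[0.055,0.026,-0.286],"hand":0},{"turn":[0.044,0.116,-0.204],"xyz":[0.055,0.026,-0.286],"hand":0},{"turn":[0.044,0.116,-0.204],"xyz":[0.055,0.026,-0.286],"hand":0},{"turn":[0.044,0.116,-0.204],"xyz":[0.055,0.026,-0.286],"hand":0},{"turn":[0.044,0.116,-0.204],"xyz":[0.055,0.026,-0.286],"hand":0},{"turn":[0.044,0.116,-0.204],"xyz":[0.055,0.026,-0.286],"hand":0},{"turn":[0.044,0.116,-0.204],"xyz":[0.055,0.026,-0.286],"hand":0}]'
python3 - <<'E'
from h import *
a=shot("side");t=shot("top")
cv2.imwrite("pics/v7.png",np.hstack([cv2.resize(a["im"][130:270,240:430],(400,300)),cv2.resize(t["im"][140:290,290:490],(400,300))]))
go((469,-364,46+50),tilt(89.5,45,False));go((469,-364,47),tilt(89.5,45,False))
E
```

```text
clock: 31.5
position: [509.6, -330.2, 188.7]
orientation: [-1.752, 1.767, 0.721]
wrist_force: [0.3, 0.1, -1.3]
finger_gap: 0.673
gripper_force: 64.8
xyz [0.1123, 0.0508, 0.0522] turn [-0.0004, -0.0004, 0.0003] rows>= 2
xyz [0.1555, 0.051, 0.0956] turn [-0.0004, -0.0004, 0.0003] rows>= 3
```

View pics/v7.png

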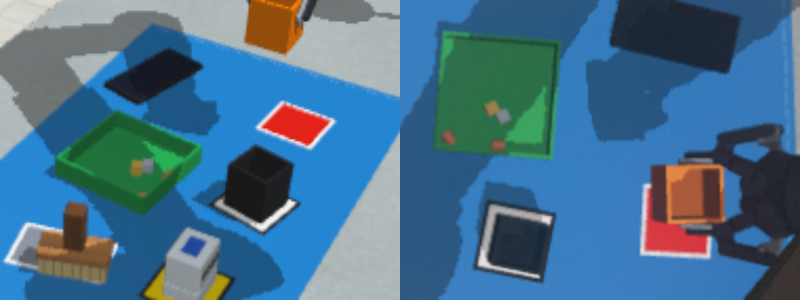

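The top view shows four parts in the tray: brass (491,108), steel (503,116) and two copper (448,138), (498,145). Both pots are empty. I place the orange pot.

```bash
python3 -m crank '[{"turn":[0,0,0],"xyz":[0.112,0.051,0.05],"hand":0},{"turn":[0,0,0],"xyz":[0.112,0.051,0.05],"hand":0},{"turn":[0,0,0],"xyz":[0.112,0.051,0.05],"hand":0},{"turn":[0,0,0],"xyz":[0.135,0.051,0.073],"hand":0},{"turn":[0,0,0],"xyz":[0.15,0.051,0.088],"hand":0},{"turn":[0,0,0],"xyz":[0.1555,0.051,0.0935],"hand":0},{"turn":[0,0,0],"xyz":[0.157,0.051,0.095],"hand":0},{"turn":[0,0,0],"xyz":[0.157,0.051,0.095],"hand":0}]'
```

```text
clock: 32.6
position: [469.6, -365.3, 47.7]
orientation: [-1.755, 1.766, 0.717]
wrist_force: [0.5, -0.4, -0.7]
finger_gap: 0.671
gripper_force: 64.8
```

```bash
python3 -m crank '[{"turn":[0,0,0],"xyz":[0.0015,0,0.0015],"hand":0},{"turn":[0,0,0],"xyz":[0.0015,0,0.0015],"hand":0},{"turn":[0,0,0],"xyz":[0.0015,0,0.0015],"hand":1},{"turn":[0,0,0],"xyz":[0.0015,0,0.0015],"hand":1},{"turn":[0,0,0],"xyz":[0.0015,0,0.0015],"hand":1},{"turn":[0,0,0],"xyz":[0.0015,0,0.0015],"hand":1},{"turn":[0,0,0],"xyz":[0,0,-0.06],"hand":1},{"turn":[0,0,0],"xyz":[0,0,-0.13],"hand":1},{"turn":[0,0,0],"xyz":[-0.05,0,-0.2],"hand":1},{"turn":[0,0,0],"xyz":[-0.12,0,-0.22],"hand":1},{"turn":[0,0,0],"xyz":[-0.15,0,-0.22],"hand":1},{"turn":[0,0,0],"xyz":[-0.15,0,-0.22],"hand":1}]'
python3 - <<'E'
from h import *
t=shot("top");s=shot("side")
print("orange",blobs(t,(3,120,60),(18,255,255),64,near=(467,-367)))
gm=cv2.inRange(t["hsv"],np.array((3,60,20)),np.array((20,255,200)))
print("brush head",blobs(t,None,None,36,mask=gm,near=(605,36)))
dk=cv2.inRange(t["hsv"],np.array((0,40,0)),np.array((20,255,95)));print("grip",blobs(t,None,None,90,mask=dk,near=(605,36),amin=8))
wm=cv2.inRange(t["hsv"],np.array((0,0,150)),np.array((180,60,255)));print("pad",blobs(t,None,None,1,mask=wm,near=(605,36)))
cv2.imwrite("pics/v8.png",np.hstack([cv2.resize(t["im"][160:230,230:290],(342,400),interpolation=cv2.INTER_CUBIC),cv2.resize(t["im"][195:272,100:208],(450,400),interpolation=cv2.INTER_CUBIC)]))
go((600,36,230),down(168))
print(read_state()["joint_pos"].round(2))
E
```

```text
clock: 34.1
position: [468.3, -403.5, 259.7]
orientation: [-1.758, 1.765, 0.712]
wrist_force: [0.3, 0.1, -0.1]
finger_gap: 1.005
gripper_force: 0.0
orange [(468.9, -362.6, 59.1, 55.4, -0.9, 603, [435.0, 252.0])]
brush head [(582.6, 53.8, 83.6, 40.2, 18.7, 553, [253.0, 204.0])]
grip [(581.0, 53.6, 27.6, 30.4, 17.9, 126, [251.0, 204.0])]
pad [(609.5, 39.3, 120.2, 75.0, 13.5, 199, [263.0, 186.0])]
xyz [-0.3678, -0.1604, 0.412] turn [0.012, 0.1242, 0.0306] rows>= 8
[-0.75  0.54  0.76 -0.72 -2.24  0.41]
```

View pics/v8.png

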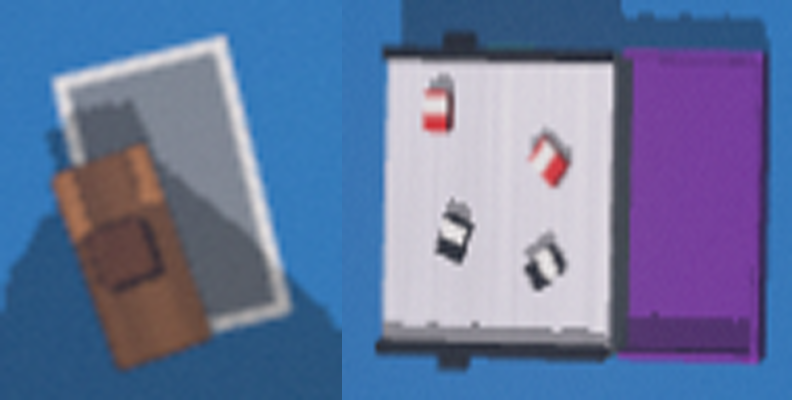

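The brush has been knocked half off its pad: head at (137,255) in the left half, which is (582,54) mm with yaw 18°. The right half shows four scraps on the plate at (437,108), (549,160), (454,232) and (545,262). The pad centre is (609.5,39.3). Now I go to the brush.

```bash
python3 - <<'E'
from h import *
t=shot("top")
k=[400/77]; f=lambda P:np.array([((x-342)/(450/108)+99.5,y/(400/77)+194.5) for x,y in P])
rim(t,f([(388,58),(613,58),(610,347),(383,340)]),50)
rim(t,f([(622,50),(768,50),(765,360),(615,358)]),28)
print(onplane(t,f([(437,108),(549,160),(454,232),(545,262)]),56).round(1).tolist())
go((582,53.7,200),down(198))
E
```

```text
centre [517.3 325.1] sides [130.  129.5 130.7 127.7] yaw [-0.5 -0.8 -1.3 -1.2]
centre [514.7 218.8] sides [ 84.2 140.8  86.2 140.6] yaw [-0.5 -0.9 -0.7 -1.7]
[[559.2, 358.2], [535.4, 293.9], [503.4, 348.3], [489.9, 296.2]]
xyz [-0.3574, -0.1376, 0.4536] turn [-0.0205, 0.1236, -0.0486] rows>= 8
```

```bash
python3 -m crank '[{"turn":[-0.02,0.124,-0.049],"xyz":[-0.357,-0.138,0.1],"hand":1},{"turn":[-0.02,0.124,-0.049],"xyz":[-0.357,-0.138,0.2],"hand":1},{"turn":[-0.02,0.124,-0.049],"xyz":[-0.357,-0.138,0.3],"hand":1},{"turn":[-0.02,0.124,-0.049],"xyz":[-0.357,-0.138,0.4],"hand":1},{"turn":[-0.02,0.124,-0.049],"xyz":[-0.357,-0.138,0.454],"hand":1},{"turn":[-0.02,0.124,-0.049],"xyz":[-0.357,-0.138,0.454],"hand":1},{"turn":[-0.02,0.124,-0.049],"xyz":[-0.357,-0.138,0.454],"hand":1},{"turn":[-0.02,0.124,-0.049],"xyz":[-0.357,-0.138,0.454],"hand":1},{"turn":[-0.02,0.124,-0.049],"xyz":[-0.357,-0.138,0.454],"hand":1},{"turn":[-0.02,0.124,-0.049],"xyz":[-0.357,-0.138,0.454],"hand":1},{"turn":[-0.02,0.124,-0.049],"xyz":[-0.357,-0.138,0.454],"hand":1},{"turn":[-0.02,0.124,-0.049],"xyz":[-0.357,-0.138,0.454],"hand":1}]'
python3 - <<'E'
from h import *
w=shot("wrist")
gm=cv2.inRange(w["hsv"],np.array((3,60,20)),np.array((20,255,200)));print("head",blobs(w,None,None,36,mask=gm,near=(582,54)))
dk=cv2.inRange(w["hsv"],np.array((0,40,0)),np.array((20,255,95)));print("grip",blobs(w,None,None,90,mask=dk,near=(582,54),amin=30))
go((582,53.7,73),down(198));cv2.imwrite("pics/w9.png",w["im"])
E
```

```text
clock: 35.75
position: [582.7, 52.6, 201.0]
orientation: [-2.541, 1.846, -0.012]
wrist_force: [0.5, 0.4, -0.5]
finger_gap: 1.0
gripper_force: 0.0
head [(583.9, 58.6, 84.1, 49.6, 18.0, 2726, [292.0, 198.0])]
grip []
xyz [-0.0023, 0.0012, 0.16] turn [-0.0008, -0.0009, 0.0] rows>= 3
```

View pics/w9.png

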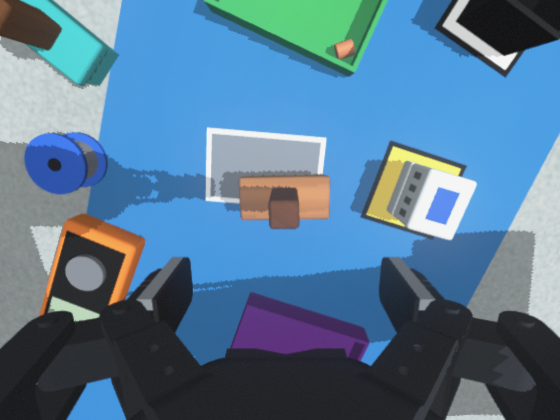

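The wrist view shows the brush head (285,198) and its dark grip (284,205) centred and square to the fingers.

```bash
python3 -m crank '[{"turn":[-0.001,-0.001,0],"xyz":[-0.002,0.001,0.07],"hand":1},{"turn":[-0.001,-0.001,0],"xyz":[-0.002,0.001,0.13],"hand":1},{"turn":[-0.001,-0.001,0],"xyz":[-0.002,0.001,0.16],"hand":1},{"turn":[-0.001,-0.001,0],"xyz":[-0.002,0.001,0.16],"hand":1},{"turn":[-0.001,-0.001,0],"xyz":[-0.002,0.001,0.16],"hand":0},{"turn":[-0.001,-0.001,0],"xyz":[-0.002,0.001,0.16],"hand":0},{"turn":[-0.001,-0.001,0],"xyz":[-0.002,0.001,0.16],"hand":0},{"turn":[-0.001,-0.001,0],"xyz":[-0.002,0.001,0.16],"hand":0},{"turn":[-0.001,-0.001,0],"xyz":[-0.002,0.001,0.16],"hand":0},{"turn":[-0.001,-0.001,0],"xyz":[-0.002,0.001,0.16],"hand":0},{"turn":[-0.001,-0.001,0],"xyz":[-0.002,0.001,0.16],"hand":0},{"turn":[-0.001,-0.001,0],"xyz":[-0.002,0.001,0.16],"hand":0}]' 90

```

```text
clock: 37.3
position: [582.6, 54.6, 73.4]
orientation: [-2.543, 1.844, 0.001]
wrist_force: [0.5, 1.7, 5.1]
finger_gap: 0.272
gripper_force: 88.9
```

```bash
python3 - <<'E'
from h import *
go((582,54,200),down(198));go((537,418,200),down(179))
E
```

```text
xyz [0.0004, 0.001, -0.1582] turn [0.0, 0.0, 0.0003] rows>= 3
xyz [-0.4496, -0.0869, -0.1581] turn [0.0, 0.0, 0.053] rows>= 7
```

```bash
python3 -m crank '[{"turn":[0,0,0],"xyz":[0,0,-0.07],"hand":0},{"turn":[0,0,0],"xyz":[0,0,-0.14],"hand":0},{"turn":[0,0,0],"xyz":[0,0,-0.158],"hand":0},{"turn":[0,0,0.053],"xyz":[-0.07,-0.02,-0.158],"hand":0},{"turn":[0,0,0.053],"xyz":[-0.45,-0.087,-0.158],"hand":0},{"turn":[0,0,0.053],"xyz":[-0.45,-0.087,-0.158],"hand":0},{"turn":[0,0,0.053],"xyz":[-0.45,-0.087,-0.158],"hand":0},{"turn":[0,0,0.053],"xyz":[-0.45,-0.087,-0.158],"hand":0},{"turn":[0,0,0.053],"xyz":[-0.45,-0.087,-0.158],"hand":0},{"turn":[0,0,0.053],"xyz":[-0.45,-0.087,-0.158],"hand":0},{"turn":[0,0,0.053],"xyz":[-0.45,-0.087,-0.158],"hand":0},{"turn":[0,0,0.053],"xyz":[-0.45,-0.087,-0.158],"hand":0}]'
python3 - <<'E'
from h import *
t=shot("top");gm=cv2.inRange(t["hsv"],np.array((3,60,40)),np.array((20,255,200)))
w=cv2.inRange(t["hsv"],np.array((0,0,120)),np.array((180,40,255)));print("plate",blobs(t,None,None,50,mask=w,near=(516,324),amin=500))
print("brush",blobs(t,None,None,163,mask=gm,near=(537,418)))
go((535,418,124.5),down(179))
go((535-.3*1,240,124.5),down(179))
E
```

```text
clock: 38.8
position: [536.9, 417.1, 198.6]
orientation: [2.199, -2.24, -0.002]
wrist_force: [-0.3, -0.8, -2.1]
finger_gap: 0.269
gripper_force: 88.9
plate [(517.0, 324.5, 126.3, 129.3, -1.2, 2791, [137.0, 233.0])]
brush [(535.1, 432.6, 21.4, 24.8, -0.1, 77, [72.0, 226.0]), (535.2, 409.0, 81.6, 49.3, 0.3, 536, [84.0, 226.0])]
xyz [-0.0011, 0.0024, 0.0931] turn [0.0003, -0.0, -0.0002] rows>= 2
xyz [0.2214, -0.0014, 0.0931] turn [0.0003, -0.0, -0.0002] rows>= 4
```

```bash
python3 -m crank '[{"turn":[0,0,0],"xyz":[0,-0.0025,0.05],"hand":0},{"turn":[0,0,0],"xyz":[0,-0.0025,0.08],"hand":0},{"turn":[0,0,0],"xyz":[0,-0.0025,0.093],"hand":0},{"turn":[0,0,0],"xyz":[0,-0.0025,0.093],"hand":0}]'
```

```text
clock: 39.35
position: [538.8, 417.6, 124.7]
orientation: [2.2, -2.24, -0.002]
wrist_force: [-0.5, 0.5, -1.5]
finger_gap: 0.271
gripper_force: 88.9
```

```bash
python3 -m crank '[{"turn":[0,0,0],"xyz":[0.019,0,0],"hand":0},{"turn":[0,0,0],"xyz":[0.038,0,0],"hand":0},{"turn":[0,0,0],"xyz":[0.057,0,0],"hand":0},{"turn":[0,0,0],"xyz":[0.076,0,0],"hand":0},{"turn":[0,0,0],"xyz":[0.095,0,0],"hand":0},{"turn":[0,0,0],"xyz":[0.114,0,0],"hand":0},{"turn":[0,0,0],"xyz":[0.133,0,0],"hand":0},{"turn":[0,0,0],"xyz":[0.152,0,0],"hand":0},{"turn":[0,0,0],"xyz":[0.171,0,0],"hand":0},{"turn":[0,0,0],"xyz":[0.19,0,0],"hand":0},{"turn":[0,0,0],"xyz":[0.209,0,0],"hand":0},{"turn":[0,0,0],"xyz":[0.224,0,0],"hand":0}]'
python3 - <<'E'
from h import *
print(read_state()["position"])
go((499,418,200),down(179))
E
```

```text
clock: 40.85
position: [535.4, 238.0, 124.6]
orientation: [2.201, -2.24, -0.002]
wrist_force: [-0.2, -0.3, -1.1]
finger_gap: 0.27
gripper_force: 88.9
[535.42846951 237.95802387 124.62901288]
xyz [-0.2242, 0.0497, -0.0941] turn [0.0003, -0.0, -0.0] rows>= 4
```

Up, back behind the plate for the second lane, and down again. One look before the pass.

```bash
python3 -m crank '[{"turn":[0,0,0],"xyz":[0,0,-0.07],"hand":0},{"turn":[0,0,0],"xyz":[-0.05,0.01,-0.094],"hand":0},{"turn":[0,0,0],"xyz":[-0.12,0.03,-0.094],"hand":0},{"turn":[0,0,0],"xyz":[-0.19,0.05,-0.094],"hand":0},{"turn":[0,0,0],"xyz":[-0.224,0.05,-0.094],"hand":0},{"turn":[0,0,0],"xyz":[-0.224,0.05,-0.094],"hand":0},{"turn":[0,0,0],"xyz":[-0.224,0.05,-0.094],"hand":0},{"turn":[0,0,0],"xyz":[-0.224,0.05,-0.04],"hand":0},{"turn":[0,0,0],"xyz":[-0.224,0.05,-0.01],"hand":0},{"turn":[0,0,0],"xyz":[-0.224,0.05,0],"hand":0},{"turn":[0,0,0],"xyz":[-0.224,0.05,0],"hand":0}]'
python3 - <<'E'
from h import *
a=shot("side");t=shot("top")
cv2.imwrite("pics/v10.png",np.hstack([cv2.resize(a["im"][260:400,150:330],(400,311)),cv2.resize(t["im"][195:272,60:208],(400,311))]))
E
```

```text
clock: 42.22
position: [499.0, 418.3, 125.4]
orientation: [2.201, -2.241, -0.001]
wrist_force: [0.4, 0.8, -0.3]
finger_gap: 0.27
gripper_force: 89.1
```

View pics/v10.png

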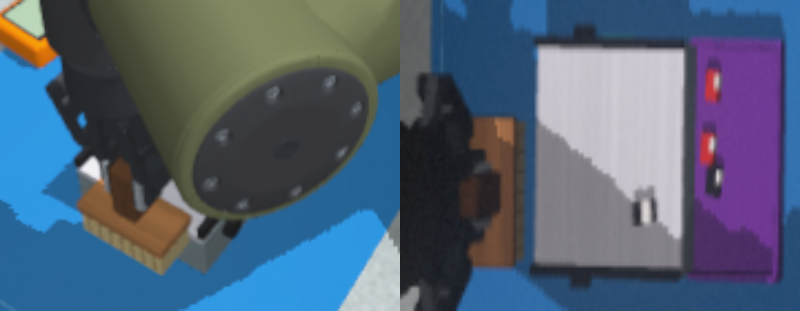

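Three scraps lie in the violet tray (712,82), (708,147), (713,180). One is left on the plate (644,210), in this lane. Second pass.

```bash
python3 -m crank '[{"turn":[0,0,0],"xyz":[0.019,0,0.001],"hand":0},{"turn":[0,0,0],"xyz":[0.038,0,0.001],"hand":0},{"turn":[0,0,0],"xyz":[0.057,0,0.001],"hand":0},{"turn":[0,0,0],"xyz":[0.076,0,0.001],"hand":0},{"turn":[0,0,0],"xyz":[0.095,0,0.001],"hand":0},{"turn":[0,0,0],"xyz":[0.114,0,0.001],"hand":0},{"turn":[0,0,0],"xyz":[0.133,0,0.001],"hand":0},{"turn":[0,0,0],"xyz":[0.152,0,0.001],"hand":0},{"turn":[0,0,0],"xyz":[0.171,0,0.001],"hand":0},{"turn":[0,0,0],"xyz":[0.19,0,0.001],"hand":0},{"turn":[0,0,0],"xyz":[0.209,0,0.001],"hand":0},{"turn":[0,0,0],"xyz":[0.224,0,0.001],"hand":0}]'
python3 - <<'E'
from h import *
p=read_state()["position"];go(p+[0,0,90],down(179));go((609.5,39.3,200),down(193.5))
E
```

```text
clock: 43.82
position: [495.4, 238.7, 123.9]
orientation: [2.201, -2.24, -0.002]
wrist_force: [-0.2, -0.6, -2.1]
finger_gap: 0.268
gripper_force: 89.1
xyz [0.0, 0.0002, -0.1125] turn [0.0003, -0.0, -0.0] rows>= 2
xyz [0.2467, -0.1468, -0.0954] turn [0.0003, 0.0, -0.0403] rows>= 4
```

```bash
python3 -m crank '[{"turn":[0,0,0],"xyz":[0,0,-0.06],"hand":0},{"turn":[0,0,0],"xyz":[0,0,-0.095],"hand":0},{"turn":[0,0,-0.04],"xyz":[0.06,-0.03,-0.095],"hand":0},{"turn":[0,0,-0.04],"xyz":[0.12,-0.07,-0.095],"hand":0},{"turn":[0,0,-0.04],"xyz":[0.18,-0.11,-0.095],"hand":0},{"turn":[0,0,-0.04],"xyz":[0.247,-0.147,-0.095],"hand":0},{"turn":[0,0,-0.04],"xyz":[0.247,-0.147,-0.095],"hand":0},{"turn":[0,0,-0.04],"xyz":[0.247,-0.147,-0.095],"hand":0},{"turn":[0,0,-0.04],"xyz":[0.247,-0.147,-0.095],"hand":0}]'
python3 - <<'E'
from h import *
t=shot("top")
w=cv2.inRange(t["hsv"],np.array((0,0,110)),np.array((180,40,255)));print([b for b in blobs(t,None,None,50,mask=w,near=(490,290),rad=100,amin=3)])
cv2.imwrite("pics/v11.png",cv2.resize(t["im"][195:272,60:228],(600,275),interpolation=cv2.INTER_CUBIC))
go((609.5,39.3,75.5),down(193.5))
E
```

```text
clock: 44.95
position: [609.4, 41.0, 199.9]
orientation: [2.466, -1.945, -0.002]
wrist_force: [-0.8, 0.8, -0.6]
finger_gap: 0.27
gripper_force: 89.3
[(477.8, 271.0, 51.1, 21.4, -0.1, 130, [161.0, 251.0]), (504.3, 228.4, 7.0, 2.4, -0.1, 3, [178.0, 238.0])]
xyz [0.0024, 0.0003, 0.1555] turn [0.0002, 0.0001, 0.0] rows>= 2
```

View pics/v11.png

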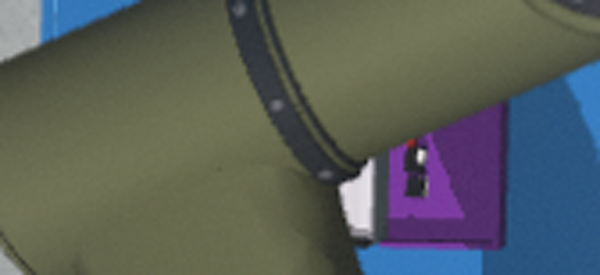

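The arm hides the plate, but both black scraps now show in the violet tray (415,158), (415,185). I set the brush down.

```bash
python3 -m crank '[{"turn":[0,0,0],"xyz":[0.002,0,0.06],"hand":0},{"turn":[0,0,0],"xyz":[0.002,0,0.12],"hand":0},{"turn":[0,0,0],"xyz":[0.002,0,0.145],"hand":0},{"turn":[0,0,0],"xyz":[0.002,0,0.154],"hand":0},{"turn":[0,0,0],"xyz":[0.002,0,0.1565],"hand":0},{"turn":[0,0,0],"xyz":[0.002,0,0.1565],"hand":0},{"turn":[0,0,0],"xyz":[0.002,0,0.1565],"hand":0}]'
```

```text
clock: 45.88
position: [610.5, 38.7, 75.8]
orientation: [-2.465, 1.947, 0.0]
wrist_force: [-0.1, -1.2, -1.2]
finger_gap: 0.266
gripper_force: 89.0
```

Not yet in contact, so I go 1.5 mm lower, release, rise, and move away to the right for a clear view.

```bash
python3 -m crank '[{"turn":[0,0,0],"xyz":[0,0,0.002],"hand":0},{"turn":[0,0,0],"xyz":[0,0,0.002],"hand":0},{"turn":[0,0,0],"xyz":[0,0,0.002],"hand":1},{"turn":[0,0,0],"xyz":[0,0,0.002],"hand":1},{"turn":[0,0,0],"xyz":[0,0,0.002],"hand":1},{"turn":[0,0,0],"xyz":[0,0,0.002],"hand":1},{"turn":[0,0,0],"xyz":[0,0,0.002],"hand":1},{"turn":[0,0,0],"xyz":[0,0,-0.07],"hand":1},{"turn":[0,0,0],"xyz":[0,0,-0.14],"hand":1},{"turn":[0,0,0],"xyz":[0,0,-0.21],"hand":1},{"turn":[0,0,0],"xyz":[0,0,-0.23],"hand":1}]'
python3 - <<'E'
from h import *
go((440,-450,258),down(160))
E
```

```text
clock: 47.25
position: [611.3, 38.4, 263.8]
orientation: [-2.462, 1.944, -0.005]
wrist_force: [-0.3, -0.2, 0.3]
finger_gap: 0.999
gripper_force: 0.0
xyz [0.5443, 0.3498, 0.0052] turn [-0.0009, 0.0003, 0.0928] rows>= 9
```

```bash
python3 -m crank '[{"turn":[0,0,0.093],"xyz":[0.544,0.35,0],"hand":1},{"turn":[0,0,0.093],"xyz":[0.544,0.35,0],"hand":1},{"turn":[0,0,0.093],"xyz":[0.544,0.35,0],"hand":1},{"turn":[0,0,0.093],"xyz":[0.544,0.35,0],"hand":1},{"turn":[0,0,0.093],"xyz":[0.544,0.35,0],"hand":1},{"turn":[0,0,0.093],"xyz":[0.544,0.35,0],"hand":1},{"turn":[0,0,0.093],"xyz":[0.544,0.35,0],"hand":1},{"turn":[0,0,0.093],"xyz":[0.544,0.35,0],"hand":1},{"turn":[0,0,0.093],"xyz":[0.544,0.35,0],"hand":1},{"turn":[0,0,0.093],"xyz":[0.544,0.35,0],"hand":1},{"turn":[0,0,0.093],"xyz":[0.544,0.35,0],"hand":1},{"turn":[0,0,0.093],"xyz":[0.544,0.35,0],"hand":1}]'
python3 - <<'E'
from h import *
t=shot("top")
print("charger",blobs(t,(0,0,140),(180,60,255),62,near=(455,13),rad=60))
print("orange",blobs(t,(3,120,60),(18,255,255),64,near=(467,-367)))
d=cv2.inRange(t["hsv"],np.array((0,0,0)),np.array((180,255,60)));print("black",blobs(t,None,None,64,mask=d,near=(449,-168),rad=40))
gm=cv2.inRange(t["hsv"],np.array((3,60,20)),np.array((20,255,200)));print("head",blobs(t,None,None,36,mask=gm,near=(609,39)))
print("violet",blobs(t,(130,80,40),(155,255,255),28))
cv2.imwrite("pics/v12.png",cv2.resize(t["im"][95:285,100:480],(800,400),interpolation=cv2.INTER_CUBIC))
E
```

```text
clock: 48.75
position: [439.5, -448.6, 259.0]
orientation: [1.802, -2.572, -0.001]
wrist_force: [0.9, -0.3, -0.7]
finger_gap: 1.0
gripper_force: 0.0
charger [(453.4, 10.9, 43.2, 54.7, -0.3, 422, [271.0, 261.0])]
orange [(473.7, -340.7, 45.4, 16.1, -1.0, 59, [424.0, 249.0])]
black []
head [(608.6, 37.0, 85.1, 41.2, 12.9, 575, [260.0, 193.0])]
violet [(514.1, 218.2, 139.6, 81.1, -2.0, 1802, [184.0, 234.0])]
```

View pics/v12.png

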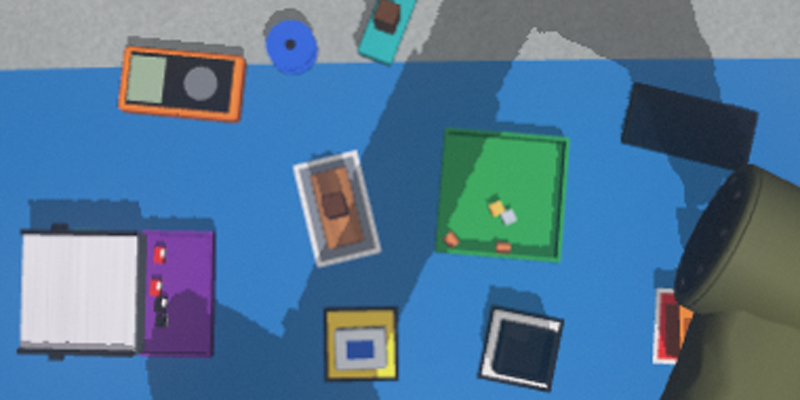

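The plate is clean: two red scraps (160,252), (157,287) and the two black ones (163,303), (160,318) lie in the violet tray. Four parts are in the green tray, and the brush, charger and black pot are centred. The orange pot is hidden here, so I check it in the side view and hand in.

```bash
python3 - <<'E'
from h import *
s=shot("side")
print("orange now",[b for b in blobs(s,(3,120,60),(18,255,255),32,near=(467,-367),rad=90)], "expected centroid px",pix(s,[(467,-365,32)]).round())
cv2.imwrite("pics/v13.png",cv2.resize(s["im"][140:310,180:440],(780,510),interpolation=cv2.INTER_CUBIC))
E
```

```text
orange now [(470.0, -365.1, 70.8, 166.3, 14.8, 626, [382.0, 179.0])] expected centroid px [[383. 179.]]
```

View pics/v13.png

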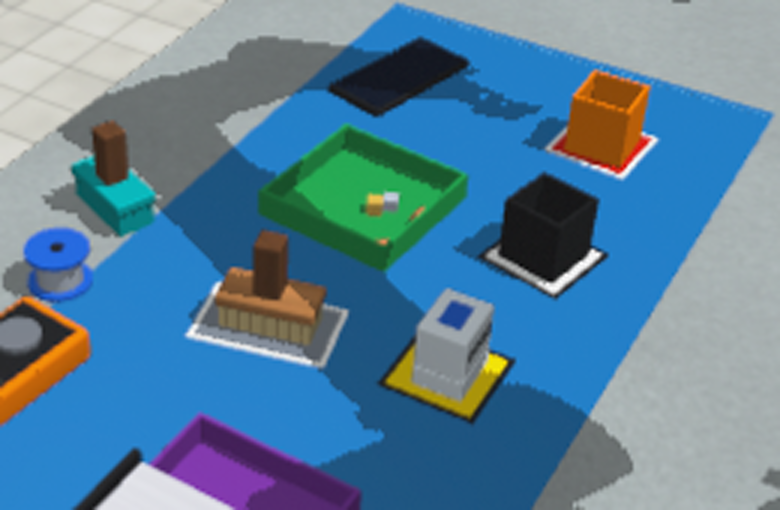

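Everything stands upright in its place: orange pot (605,120), black pot (550,230), charger (455,345), brush (270,300).

```bash
python3 -c "
from plant import *
print(hand_in())"
```

```text
the job is handed in; nothing more can be done
None
```

The job is handed in at about 49 s with no verdict returned; the last pictures showed the charger, both emptied pots and the brush upright on their pads, the four parts I could see in the green tray, and all four scraps in the violet tray.

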